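# Put the loose sockets back on their rail in order of size

## Task

The four big wrench sockets are scattered over the bench. Put all of them back on the socket rail, one on each pin, standing upright and fully down as they stand now (square hole over the pin, hexagon up), in order of size: the largest next to the red end stop, the smallest at the other end. Lower each one over its pin rather than dropping it.

Things in the scene. Friction and masses are not known exactly. Their poses are not given: they have to be found in the camera images.
- socket_21_center (a point): the smallest of four upright chrome wrench sockets: hollow, round, 34 mm in diameter round its upper half (straight-sided), 48 mm high, hexagon mouth up, a 19 mm square hole in its underside, open through to the hexagon. Point: on its axis, 24 mm above its underside; z axis up.
- socket_27_center (a point): the second smallest of four upright chrome wrench sockets: hollow, round, 40 mm in diameter round its upper half (38 mm at the foot), 52 mm high, hexagon mouth up, a 19 mm square hole in its underside, open through to the hexagon. Point: on its axis, 26 mm above its underside; z axis up.
- socket_32_center (a point): the second largest of four upright chrome wrench sockets: hollow, round, 46 mm in diameter round its upper half (41 mm at the foot), 56 mm high, hexagon mouth up, a 19 mm square hole in its underside, open through to the hexagon. Point: on its axis, 28 mm above its underside; z axis up.
- socket_36_center (a point): the largest of four upright chrome wrench sockets: hollow, round, 52 mm in diameter round its upper half (44 mm at the foot), 60 mm high, hexagon mouth up, a 19 mm square hole in its underside, open through to the hexagon. Point: on its axis, 30 mm above its underside; z axis up.
- pin_1_seat (a point): one of four alike steel pins in a row on the fixed grey metal rail (end pin; pin_1 to pin_4 in order, 58 mm apart). Point: centre of the flat top of its black 36 x 34 mm slide, where a socket stands, at the pin's foot, 21 mm above the bench top. The pin is 28.5 mm tall, 8 mm thick in its lower half and tapers to about 4 mm at the tip. z axis up, y axis along the rail.
- pin_2_seat (a point): one of four alike steel pins in a row on the fixed grey metal rail (inner pin; pin_1 to pin_4 in order, 58 mm apart). Point: centre of the flat top of its black 36 x 34 mm slide, where a socket stands, at the pin's foot, 21 mm above the bench top. The pin is 28.5 mm tall, 8 mm thick in its lower half and tapers to about 4 mm at the tip. z axis up, y axis along the rail.
- pin_3_seat (a point): one of four alike steel pins in a row on the fixed grey metal rail (inner pin; pin_1 to pin_4 in order, 58 mm apart). Point: centre of the flat top of its black 36 x 34 mm slide, where a socket stands, at the pin's foot, 21 mm above the bench top. The pin is 28.5 mm tall, 8 mm thick in its lower half and tapers to about 4 mm at the tip. z axis up, y axis along the rail.
- pin_4_seat (a point): one of four alike steel pins in a row on the fixed grey metal rail (end pin; pin_1 to pin_4 in order, 58 mm apart). Point: centre of the flat top of its black 36 x 34 mm slide, where a socket stands, at the pin's foot, 21 mm above the bench top. The pin is 28.5 mm tall, 8 mm thick in its lower half and tapers to about 4 mm at the tip. z axis up, y axis along the rail.
- red_stop_top (a point): the red plastic end stop, 50 x 16 x 24 mm, fixed at one end of the rail's row of pins, about 43 mm from the centre of the nearest pin; the other end has a black one. The point is the centre of its top face, 27 mm above the bench top.
- post_foot (a point): the steel upright that carries the wall shelf, bolted to the bench and about 60 mm wide, rising 0.86 m and more above it: fixed, for the arm to go round on the robot's side. Point: the middle of its foot on the bench. A fixed navy bin with a 115 mm high rim stands just behind and to the right of it; a wall column rises about 0.07 m beyond the far end of the rail.
There are look-alikes about, which are no part of the job. What is shaped like the part that bears socket_21_center but orange or turquoise is not meant.

How it is judged:
At the end, for the whole second after the job is handed in: Each socket stands on a pin of its own, axis within 8 mm of the pin's, its underside within 4 mm of the seat, upright within 0.12 rad; counted from the red stop the order is largest, second largest, second smallest, smallest; all are let go and at rest (((horizontal distance between red_stop_top and pin_1_seat below 0.08 m and horizontal distance between socket_36_center and pin_1_seat below 0.008 m and z of socket_36_center in the frame of pin_1_seat between 0.026 and 0.034 m and horizontal distance between socket_32_center and pin_2_seat below 0.008 m and z of socket_32_center in the frame of pin_2_seat between 0.024 and 0.032 m and horizontal distance between socket_27_center and pin_3_seat below 0.008 m and z of socket_27_center in the frame of pin_3_seat between 0.022 and 0.03 m and horizontal distance between socket_21_center and pin_4_seat below 0.008 m and z of socket_21_center in the frame of pin_4_seat between 0.02 and 0.028 m) or (horizontal distance between red_stop_top and pin_4_seat below 0.08 m and horizontal distance between socket_36_center and pin_4_seat below 0.008 m and z of socket_36_center in the frame of pin_4_seat between 0.026 and 0.034 m and horizontal distance between socket_32_center and pin_3_seat below 0.008 m and z of socket_32_center in the frame of pin_3_seat between 0.024 and 0.032 m and horizontal distance between socket_27_center and pin_2_seat below 0.008 m and z of socket_27_center in the frame of pin_2_seat between 0.022 and 0.03 m and horizontal distance between socket_21_center and pin_1_seat below 0.008 m and z of socket_21_center in the frame of pin_1_seat between 0.02 and 0.028 m)) and angle between each of socket_21_center, socket_27_center, socket_32_center, socket_36_center's own z axis and vertical below 0.12 rad and linear speed of each of socket_21, socket_27, socket_32, socket_36 below 0.02 m/s); the robot touches nothing.
It fails at once if the smallest socket is dropped: let go in the air with its underside more than 25 mm above a seat (height (world z) of socket_21_center above 0.07 m and contact force between socket_21 and anything else below 0.01 N).
It fails at once if the second smallest socket is dropped: let go in the air with its underside more than 25 mm above a seat (height (world z) of socket_27_center above 0.072 m and contact force between socket_27 and anything else below 0.01 N).
It fails at once if the second largest socket is dropped: let go in the air with its underside more than 25 mm above a seat (height (world z) of socket_32_center above 0.074 m and contact force between socket_32 and anything else below 0.01 N).
It fails at once if the largest socket is dropped: let go in the air with its underside more than 25 mm above a seat (height (world z) of socket_36_center above 0.076 m and contact force between socket_36 and anything else below 0.01 N).
It also fails if it takes over 112 s, if anything falls off the work surface, if the arm or the gripper's body presses on something with over 40 N, if the wrist force passes 120 N, or if a joint passes its speed limit or range.

## Robot

A 6-joint arm with a two-finger parallel gripper is mounted at the origin on the work surface; the furniture and walls round the work are solid. World frame = base frame: x ahead of the robot, y to its left, z up, the work surface at z = 0. Lengths are in m, angles in rad, forces in N, time in s.
With the tool pointing down it reaches from about 0.375 to 0.75 m from the base axis. Payload 9 kg.
Tool frame: the origin (TCP) lies on the centre line of the jaws, within the pads' length; the fingertips stand 22 mm ahead of it and the grasp point (between the pads) lies 3 mm ahead of it; x points along the fingers, y is the direction in which the jaws open and shut, and the axes are right-handed (so a half turn about x gives the same grasp; the last joint's range is limited). The gripper opens to 85 mm and grips with 20 to 120 N. Pads are 22 mm wide; open, the fingers measure 114 mm over their backs; the gripper's body (76 mm by 85 mm) begins 54 mm behind the grasp point. The pads swing forward as they close: fully open they stand 13 mm farther back than shut.
Start: joints at [0.996, 0.104, 0.097, 1.564, 0, 1.353], TCP at [0.21, 0.562, 0.221] pointing down, gripper open.
Joint ranges: [-2.99, 2.99], [-0.84, 1.86], [-1.1, 1.16], [-1.84, 2.11], [-1.51, 1.56], [-3.14, 3.14]. Speed limits (rad/s): [2.22, 2.22, 2.57, 3.14, 3.14, 3.14].

## Interface

Orientations are given as [roll, pitch, yaw] about the fixed x, y, z axes, in that order (R = Rz(yaw) Ry(pitch) Rx(roll)).
In Python, from workcell import monitor, imaging, workorder gives the robot as it stands. The module is installed in compiled form; this text tells all that it offers.
- The arm moves only by the tool carry_out, never from a script. Its arguments are lists of equal length, an entry for each row: "linear": the shift along the tool's x, y, z in cm, a list of three; "dr": the turn, a rotation vector about the tool's x, y, z in degrees, a list of three; "gripper": the opening, from 0 (shut) to 1 (fully open). In form: {"linear": [[dx, dy, dz], ...], "dr": [[wx, wy, wz], ...], "gripper": [gripper, ...]}. A call has 1 to 12 rows; each row shifts and turns the commanded pose from where the row before left it, along the tool's axes as they then stand; what a row does not reach is not made up. A row lasts 1/8 s, in which the tool goes at most 62.5 mm and 10.7 degrees, less where a joint would pass 70% of its speed; a pose out of reach is approached as far as the arm can. A call with a gripper value outside its range is refused whole. The fingers move at their own pace and stop on an object; "squeeze" is the grip in N (left out, the last holds). Time passes only in rows, so rows that do not move let the fingers close. It gives the time, the measured TCP pose, the force and the opening at its end, in the units of the state.
- monitor.get_state(): the state, without advancing time (a new reading comes with each control period).
- imaging.snapshot(name): name is "scene" or "top" or "wrist"; returns (picture, depth): 384x512x3 uint8, red, green, blue; 384x512 float32, m along the optical axis (not along the pixel's ray), 0 where there is no reading.
- imaging.camera_params(name): a dict with "fx", "fy", "cx", "cy" (pixels), "cam_to_world" (4x4, takes a point from camera to world coordinates). Camera axes: x right, y down, z forward; pixel columns grow to the right and rows downward; lengths in m; the calibration is good to about 2 mm. A picture is of the moment at which its call begins: read the wrist's pose just before it. camera_params takes no time and is no camera call; for the wrist camera it gives the pose at the moment of the call.
- workorder.job_done(): hands the job in, once; it reports no verdict.
The state is a dict: "time": time; "joint_pos": joint angles; "joint_velocities": joint speeds; "joint_efforts": joint torques, N m; "tcp_pos": TCP position; "ee_rot": TCP orientation; "wrist_force": force on the tool from outside, world axes, zero at the start; "moment": the same for the moment, N m; "width": finger opening in m.
Only numpy, scipy, OpenCV 4.12 (cv2) and the standard library are available. Lean on these libraries where they do the work, as an engineer would, in place of code of your own. Each camera call takes 0.05 s, during which the arm holds its last target.

## Working session

There is one attempt and no reset: what is moved stays moved. The work goes in short steps, Python scripts to look and compute and a tool call to move; the robot and the scene stay as the last step left them, time stands still between calls to the robot, and variables do not carry over. Pictures are saved under pics/ and viewed, and the job is handed in when it is done.

Besides the shell and the picture viewer there is one more tool, called after "Emit:" as name(argument=value, ...) on one line, values as JSON. carry_out: Moves the arm, as the interface text tells. Its arguments: {"type":"object","properties":{"linear":{"type":"array"},"dr":{"type":"array"},"gripper":{"type":"array"},"squeeze":{"type":"number"}},"required":["linear","dr","gripper"]}

```bash
mkdir -p pics
python3 - <<'E'
from workcell import monitor, imaging
import cv2,numpy as np
print(monitor.get_state())
for n in ["scene","top","wrist"]:
    p=imaging.camera_params(n);print(n,p)
    r,d=imaging.snapshot(n)
    np.savez(f'pics/{n}0.npz',r=r,d=d,T=p['cam_to_world'])
    cv2.imwrite(f'pics/{n}0.png',r[:,:,::-1])
E
```

```text
{'time': 0.0, 'joint_pos': array([9.96277077e-01, 1.04724648e-01, 9.64674092e-02, 1.56391006e+00,
       4.00649859e-05, 1.35306621e+00]), 'joint_velocities': array([-0.00082887,  0.0013759 , -0.00086282,  0.00037549,  0.00068121,
       -0.00152128]), 'joint_efforts': array([-7.21653814e-04, -5.56922615e+01,  5.03653443e+01,  1.65787287e-02,
       -2.67471441e-04,  4.18988066e-06]), 'tcp_pos': array([0.20936118, 0.56191387, 0.22000648]), 'ee_rot': array([-1.81774199,  1.56942477, -2.17453114]), 'wrist_force': array([ 0.45007487, -0.35542784, -0.53778421]), 'moment': array([ 0.01547946, -0.0559664 ,  0.00973293]), 'width': 0.0855283895180141}
scene {'fx': 358.2079850763865, 'fy': 358.2079850763865, 'cx': 257.35408168081415, 'cy': 194.701170966238, 'cam_to_world': array([[ 0.64975314, -0.52528885,  0.54944744, -0.16456284],
       [-0.76012738, -0.4440319 ,  0.47438595, -0.48292528],
       [-0.00521746, -0.7258838 , -0.68779756,  0.71481244],
       [ 0.        ,  0.        ,  0.        ,  1.        ]])}
top {'fx': 450.7178288817756, 'fy': 450.7178288817756, 'cx': 264.64181538802956, 'cy': 199.12534997520834, 'cam_to_world': array([[-0.01119562, -0.9890113 ,  0.14741542,  0.2000786 ],
       [-0.99985775,  0.01293228,  0.01082758, -0.01413467],
       [-0.01261501, -0.14727323, -0.9890154 ,  1.44548222],
       [ 0.        ,  0.        ,  0.        ,  1.        ]])}
wrist {'fx': 277.49591673809937, 'fy': 277.49591673809937, 'cx': 255.95696235390523, 'cy': 192.60915456477414, 'cam_to_world': array([[ 3.48777841e-01,  9.04617257e-01,  2.44993135e-01,
         1.48157543e-01],
       [ 9.37205390e-01, -3.36726759e-01, -9.08908535e-02,
         5.84613486e-01],
       [ 2.74309640e-04,  2.61309602e-01, -9.65255001e-01,
         3.73552694e-01],
       [ 0.00000000e+00,  0.00000000e+00,  0.00000000e+00,
         1.00000000e+00]])}
```

View pics/scene0.png

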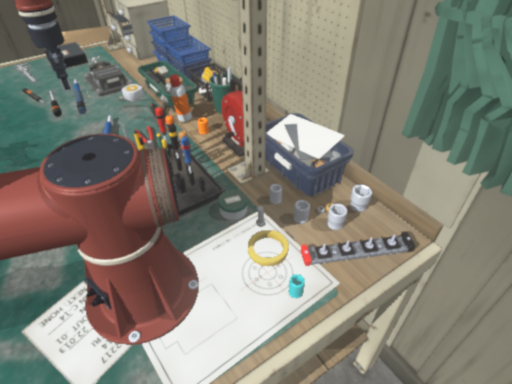

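View pics/top0.png

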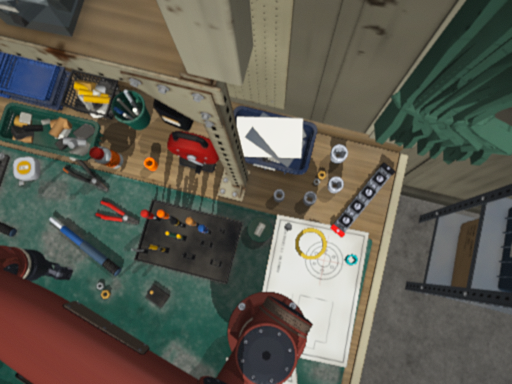

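View pics/wrist0.png

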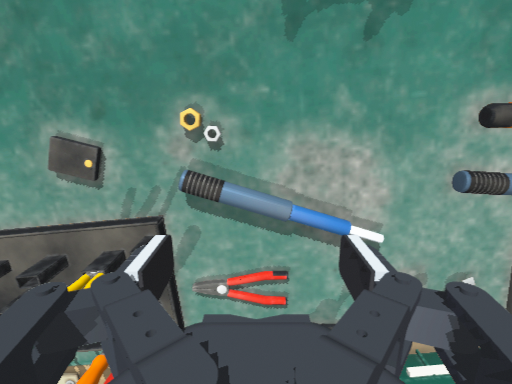

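```bash
cat > h.py <<'E'
import numpy as np,cv2
from workcell import monitor, imaging
def shot(n,tag):
    p=imaging.camera_params(n); r,d=imaging.snapshot(n)
    np.savez(f'pics/{n}{tag}.npz',r=r,d=d,T=p['cam_to_world'],K=[p['fx'],p['fy'],p['cx'],p['cy']])
    return r,d,p
def load(n,tag):
    z=np.load(f'pics/{n}{tag}.npz'); p=imaging.camera_params(n); 
    return z['r'],z['d'],dict(p,cam_to_world=z['T'])
def ray(p,u,v):
    T=p['cam_to_world']; c=np.array([(u-p['cx'])/p['fx'],(v-p['cy'])/p['fy'],1.])
    return T[:3,3],T[:3,:3]@c
def plane(p,u,v,z):
    o,d=ray(p,u,v); return o+d*(z-o[2])/d[2]
def proj(p,P):
    T=np.linalg.inv(p['cam_to_world']); c=T[:3,:3]@np.array(P)+T[:3,3]
    return np.array([p['fx']*c[0]/c[2]+p['cx'],p['fy']*c[1]/c[2]+p['cy']])
def cloud(p,d):
    v,u=np.mgrid[:384,:512]; T=p['cam_to_world']
    c=np.stack([(u-p['cx'])/p['fx']*d,(v-p['cy'])/p['fy']*d,d],-1)
    return c@T[:3,:3].T+T[:3,3]
def crop(r,u0,v0,u1,v1,s,f): cv2.imwrite(f,cv2.resize(r[v0:v1,u0:u1,::-1],None,fx=s,fy=s,interpolation=cv2.INTER_CUBIC))
E
python3 - <<'E'
from h import *
r,d,p=load('top',0); crop(r,225,95,415,275,4,'pics/topc.png')
W=cloud(p,d)
for u,v in [(279,195),(309,198),(336,184),(339,153),(339,231),(389,170),(351,259),(321,175),(240,190)]:
    print((u,v),plane(p,u,v,.05)[:2].round(3),W[v,u].round(3), W[v-5:v+6,u-5:u+6,2].max().round(3))
r,d,p=load('scene',0); crop(r,230,140,430,300,4,'pics/scc.png')
E
```

```text
(279, 195) [ 0.421 -0.044] [ 0.428 -0.045  0.001] 0.055
(309, 198) [ 0.41  -0.138] [ 0.417 -0.142  0.004] 1.445
(336, 184) [ 0.453 -0.223] [ 0.462 -0.231  0.   ] 0.063
(339, 153) [ 0.553 -0.236] [ 0.563 -0.243  0.011] 1.445
(339, 231) [ 0.305 -0.228] [ 0.307 -0.231  0.026] 0.033
(389, 170) [ 0.496 -0.392] [ 0.5   -0.397  0.031] 0.033
(351, 259) [ 0.219 -0.261] [ 0.22  -0.269  0.007] 0.057
(321, 175) [ 0.483 -0.177] [ 0.491 -0.182  0.006] 1.445
(240, 190) [0.438 0.078] [0.44  0.079 0.04 ] 0.07
```

View pics/topc.png

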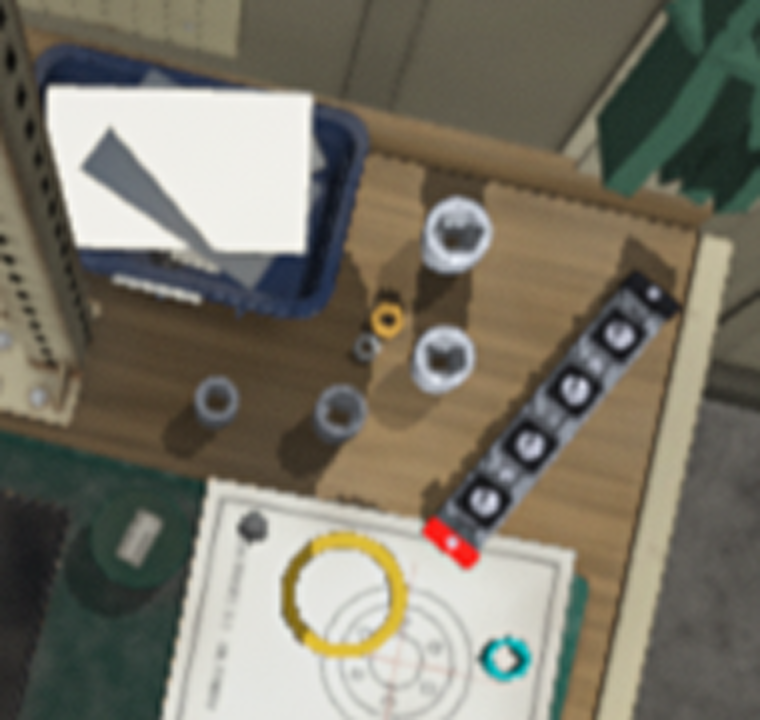

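View pics/scc.png

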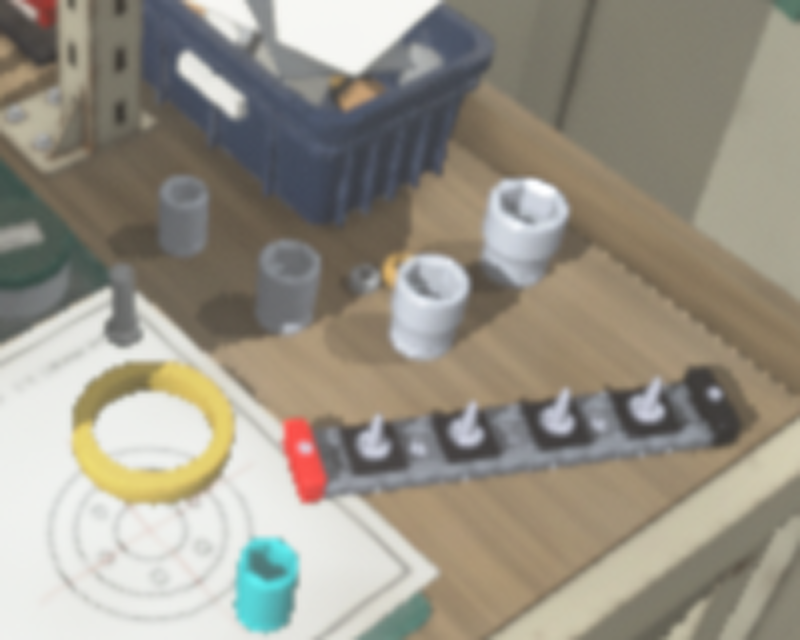

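Run:
```python
from h import *
for n in ['top','scene']:
    r,d,p=load(n,0); W=cloud(p,d); ok=d>0
    for z0,z1 in [(.02,.1),(.1,.2),(.2,.3),(.3,.4),(.5,.6)]:
        m=ok&(W[...,2]>z0)&(W[...,2]<z1)&(W[...,0]>.33)&(W[...,0]<.7)&(W[...,1]>0)&(W[...,1]<.2)
        q=W[m]
        if len(q): print(n,z0,len(q),np.percentile(q[:,:2],[1,5,50,95,99],axis=0).round(3).tolist())
    # sockets
    for c in [(.42,-.045),(.41,-.138),(.455,-.223),(.555,-.236)]:
        m=ok&(W[...,2]>.03)&(W[...,2]<.075)&(np.hypot(W[...,0]-c[0],W[...,1]-c[1])<.045)
        q=W[m]; t=np.percentile(q[:,2],90); 
        qq=q[q[:,2]>t-.012]
        (cx,cy),rad=cv2.minEnclosingCircle(qq[:,:2].astype(np.float32))
        print(n,'sock',len(q),'top',t.round(4),np.array([cx,cy,rad]).round(4), ((qq[:,:2].max(0)+qq[:,:2].min(0))/2).round(4))
    h=cv2.cvtColor(r,cv2.COLOR_RGB2HSV)
    m=((h[...,0]<8)|(h[...,0]>172))&(h[...,1]>150)&(h[...,2]>120)&(np.abs(W[...,0]-.305)<.06)&(np.abs(W[...,1]+.23)<.05)
    v,u=np.nonzero(m); print(n,'red',len(u),u.mean(),v.mean(),plane(p,u.mean(),v.mean(),.025),W[m].mean(0))
```

```text
top 0.02 473 [[0.331, 0.001], [0.334, 0.005], [0.456, 0.064], [0.675, 0.192], [0.677, 0.199]]
top 0.1 1805 [[0.452, 0.001], [0.461, 0.006], [0.57, 0.055], [0.676, 0.185], [0.684, 0.197]]
top 0.2 261 [[0.45, 0.054], [0.451, 0.056], [0.461, 0.088], [0.559, 0.194], [0.563, 0.197]]
top 0.3 226 [[0.45, 0.054], [0.451, 0.056], [0.458, 0.073], [0.487, 0.103], [0.491, 0.107]]
top 0.5 409 [[0.45, 0.054], [0.451, 0.056], [0.459, 0.073], [0.487, 0.104], [0.491, 0.107]]
top sock 66 top 0.0507 [ 0.422  -0.0429  0.0169] [ 0.4212 -0.0425]
top sock 101 top 0.0534 [ 0.4101 -0.14    0.0202] [ 0.4099 -0.1409]
top sock 154 top 0.0586 [ 0.4514 -0.2216  0.0234] [ 0.4522 -0.2216]
top sock 216 top 0.0613 [ 0.552  -0.2358  0.0269] [ 0.552  -0.2351]
top red 76 337.10526315789474 230.21052631578948 [ 0.30989941 -0.22557676  0.025     ] [ 0.30994351 -0.22559453  0.02478692]
scene 0.02 1150 [[0.332, 0.001], [0.339, 0.009], [0.481, 0.063], [0.564, 0.188], [0.575, 0.198]]
scene 0.1 1871 [[0.451, 0.002], [0.454, 0.008], [0.53, 0.062], [0.646, 0.184], [0.682, 0.197]]
scene 0.2 806 [[0.45, 0.054], [0.451, 0.056], [0.461, 0.064], [0.49, 0.104], [0.493, 0.108]]
scene 0.3 1018 [[0.45, 0.054], [0.452, 0.055], [0.461, 0.064], [0.49, 0.102], [0.493, 0.107]]
scene sock 133 top 0.0484 [ 0.4227 -0.0439  0.018 ] [ 0.4232 -0.0435]
scene sock 209 top 0.0523 [ 0.4103 -0.1396  0.021 ] [ 0.41   -0.1401]
scene sock 302 top 0.0565 [ 0.452  -0.2221  0.0235] [ 0.4523 -0.2215]
scene sock 351 top 0.0603 [ 0.5516 -0.2356  0.0264] [ 0.5518 -0.2354]
scene red 103 305.6990291262136 254.98058252427185 [ 0.30238216 -0.23013447  0.025     ] [ 0.30247906 -0.23001507  0.02502004]
```

Run:
```python
from h import *
from scipy.spatial.transform import Rotation as R
s=monitor.get_state(); print(R.from_euler('xyz',s['ee_rot']).as_matrix().round(3))
for n in ['top','scene']:
    r,d,p=load(n,0); W=cloud(p,d); ok=d>0
    a=np.array([.306,-.228]); e=np.array([.757,-.653]); nn=np.array([.653,.757])
    S=(W[...,:2]-a)@e; N=(W[...,:2]-a)@nn
    rail=ok&(S>-.04)&(S<.32)&(abs(N)<.035)&(W[...,2]>.006)&(W[...,2]<.05)
    pts=W[rail][:,:2].astype(np.float32); print(n,rail.sum(),cv2.minAreaRect(pts), cv2.fitLine(pts,cv2.DIST_L2,0,.01,.01).ravel())
    m=rail&(W[...,2]>.029)
    for lo in range(4):
        k=m&(abs(S-(.043+.058*lo))<.02)
        q=W[k]; print(lo+1,len(q),q.mean(0).round(4) if len(q) else '',q[q[:,2].argmax()].round(4) if len(q) else '')
    # dark slides z~.021
    g=r.max(-1)<60
    for lo in range(4):
        k=rail&g&(abs(S-(.043+.058*lo))<.024)&(abs(W[...,2]-.021)<.006)
        q=W[k][:,:2].astype(np.float32)
        if len(q)>3: print('slide',lo+1,len(q),q.mean(0).round(4),np.round(cv2.minAreaRect(q)[0],4),np.round(cv2.minAreaRect(q)[1],4))
```

```text
[[-0.001  0.349  0.937]
 [-0.001  0.937 -0.349]
 [-1.    -0.001 -0.   ]]
top 1293 ((0.4097782075405121, -0.3203592300415039), (0.06760582327842712, 0.3557846248149872), 48.332435607910156) [ 0.7596674  -0.6503118   0.40350416 -0.3072831 ]
1 6 [ 0.3405 -0.2522  0.0429] [ 0.3394 -0.2538  0.0489]
2 7 [ 0.3843 -0.2904  0.0409] [ 0.3858 -0.2896  0.0498]
3 6 [ 0.4298 -0.3288  0.0385] [ 0.4267 -0.3293  0.0474]
4 5 [ 0.472  -0.3649  0.0386] [ 0.4739 -0.3625  0.0489]
slide 1 53 [ 0.344  -0.2524] [ 0.3437 -0.253 ] [0.0327 0.0321]
slide 2 54 [ 0.3874 -0.2895] [ 0.3871 -0.2906] [0.0327 0.0322]
slide 3 48 [ 0.4306 -0.3265] [ 0.4307 -0.3276] [0.0328 0.0329]
slide 4 51 [ 0.4762 -0.3644] [ 0.4754 -0.3655] [0.0315 0.0332]
scene 1973 ((0.4014280140399933, -0.3099592328071594), (0.06457135826349258, 0.3311411142349243), 48.77157211303711) [ 0.75886154 -0.651252    0.40124154 -0.3106805 ]
1 22 [ 0.3405 -0.2542  0.0376] [ 0.3407 -0.2532  0.0485]
2 19 [ 0.3839 -0.2914  0.0379] [ 0.3876 -0.2903  0.0489]
3 18 [ 0.428  -0.3292  0.0394] [ 0.429  -0.3289  0.0483]
4 21 [ 0.4717 -0.3667  0.0385] [ 0.4753 -0.3655  0.0492]
```

Run:
```python
from h import *
P=[]
for n in ['top','scene']:
    r,d,p=load(n,0); P.append(cloud(p,d)[d>0])
P=np.concatenate(P); rr=np.hypot(P[:,0],P[:,1]); az=np.degrees(np.arctan2(P[:,1],P[:,0]))
for a in range(70,-50,-10):
    m=(abs(az-a)<=5)&(P[:,2]<.6)
    print(a,[ (round(lo,2),round(float(np.percentile(P[m&(rr>=lo)&(rr<lo+.04),2],99.5)),3)) for lo in np.arange(.3,.62,.04) if (m&(rr>=lo)&(rr<lo+.04)).any()])
for nm,c in [('21',(.422,-.043)),('27',(.410,-.14)),('32',(.452,-.222)),('36',(.552,-.2355))]+[('p%d'%i,(.341+.044*i,-.2528-.0378*i)) for i in range(4)]:
    e=np.array([.759,-.651]);n=np.array([.651,.759]); q=P[:,:2]-c; S=q@e;N=q@n; D=np.hypot(S,N)
    m=(P[:,2]>.075)&(P[:,2]<.5)&(D>.028)&(D<.16)
    if m.any():
        i=np.nonzero(m)[0][D[m].argsort()[:1]][0]; print(nm,D[i],S[i],N[i],P[i], 'boxgap', np.maximum(abs(S[m]),abs(N[m])).min())
```

```text
70 [(np.float64(0.3), 0.02), (np.float64(0.34), 0.022), (np.float64(0.38), 0.02), (np.float64(0.42), 0.012), (np.float64(0.46), 0.029), (np.float64(0.5), 0.35), (np.float64(0.54), 0.576), (np.float64(0.58), 0.53)]
60 [(np.float64(0.3), 0.03), (np.float64(0.34), 0.031), (np.float64(0.38), 0.032), (np.float64(0.42), 0.155), (np.float64(0.46), 0.111), (np.float64(0.5), 0.012), (np.float64(0.54), 0.022), (np.float64(0.58), 0.033)]
50 [(np.float64(0.3), 0.063), (np.float64(0.34), 0.063), (np.float64(0.38), 0.151), (np.float64(0.42), 0.154), (np.float64(0.46), 0.178), (np.float64(0.5), 0.034), (np.float64(0.54), 0.02), (np.float64(0.58), 0.019)]
40 [(np.float64(0.3), 0.064), (np.float64(0.34), 0.142), (np.float64(0.38), 0.169), (np.float64(0.42), 0.172), (np.float64(0.46), 0.184), (np.float64(0.5), 0.18), (np.float64(0.54), 0.031), (np.float64(0.58), 0.008)]
30 [(np.float64(0.3), 0.064), (np.float64(0.34), 0.176), (np.float64(0.38), 0.168), (np.float64(0.42), 0.035), (np.float64(0.46), 0.03), (np.float64(0.5), 0.008), (np.float64(0.54), 0.008), (np.float64(0.58), 0.173)]
20 [(np.float64(0.
[... 1704 characters left out ...]
246 -0.11674575  0.11327422] boxgap 0.057500259086427793
32 0.09939936256154762 -0.03098303533117778 0.09444725935308543 [ 0.48997352 -0.13013373  0.10437231] boxgap 0.09239625908642776
36 0.05659320870759561 0.032948052817611484 -0.04601322730856161 [ 0.54705238 -0.29187987  0.46184192] boxgap 0.04027659794930755
p1 0.12963288000913395 0.1255430411937692 0.03230523776854293 [ 0.50133161 -0.3478156   0.49732918] boxgap 0.1085080013297283
p2 0.07482626395093973 0.06841408805973398 0.030306473430781553 [ 0.50066426 -0.3499375   0.49643149] boxgap 0.06373558590695329
p3 0.02800128351860328 0.02667554288734544 0.008513946814174828 [ 0.49879236 -0.37710498  0.49869807] boxgap 0.020188605143001984
```

Run:
```python
from h import *
for n in ['top','scene']:
    r,d,p=load(n,0); W=cloud(p,d)
    m=(d>0)&(W[...,0]>.35)&(W[...,0]<.8)&(W[...,1]<-.18)&(W[...,1]>-.7)&(W[...,2]>.1)&(W[...,2]<1.2)
    v,u=np.nonzero(m); print(n,m.sum(), [u.min(),u.max(),v.min(),v.max()] if len(u) else '')
    for z in np.arange(.1,1.2,.1):
        k=m&(W[...,2]>=z)&(W[...,2]<z+.1); q=W[k]
        if len(q): print(z.round(1),len(q),np.percentile(q[:,0],[1,50,99]).round(3),np.percentile(q[:,1],[1,50,99]).round(3), 'min r',np.hypot(q[:,0],q[:,1]).min().round(3))
```

```text
top 25058 [np.int64(322), np.int64(511), np.int64(0), np.int64(165)]
0.1 763 [0.594 0.672 0.692] [-0.344 -0.271 -0.182] min r 0.68
0.2 1284 [0.459 0.665 0.692] [-0.543 -0.296 -0.182] min r 0.601
0.3 2933 [0.456 0.55  0.691] [-0.608 -0.334 -0.184] min r 0.601
0.4 4192 [0.454 0.52  0.691] [-0.563 -0.345 -0.185] min r 0.603
0.5 4247 [0.482 0.641 0.692] [-0.47  -0.313 -0.184] min r 0.603
0.6 5367 [0.483 0.561 0.691] [-0.442 -0.321 -0.184] min r 0.602
0.7 3364 [0.484 0.52  0.66 ] [-0.421 -0.341 -0.291] min r 0.603
0.8 2679 [0.505 0.528 0.562] [-0.364 -0.33  -0.29 ] min r 0.6
0.9 229 [0.523 0.525 0.537] [-0.315 -0.3   -0.293] min r 0.603
scene 24989 [np.int64(371), np.int64(511), np.int64(0), np.int64(235)]
0.1 5100 [0.562 0.603 0.692] [-0.559 -0.401 -0.185] min r 0.679
0.2 2948 [0.463 0.581 0.694] [-0.516 -0.361 -0.183] min r 0.601
0.3 7090 [0.465 0.51  0.692] [-0.501 -0.382 -0.185] min r 0.6
0.4 6886 [0.474 0.514 0.693] [-0.453 -0.357 -0.184] min r 0.602
0.5 2965 [0.484 0.504 0.545] [-0.417 -0.364 -0.283] min r 0.602
```

Run:
```python
from h import *
P=[]
for n in ['top','scene']:
    r,d,p=load(n,0); W=cloud(p,d)
    h=cv2.cvtColor(r,cv2.COLOR_RGB2HSV); print(n)
    P.append(W[(d>0)&(W[...,2]>.12)&(W[...,0]>.3)&(W[...,1]<-.15)])
P=np.concatenate(P); rr=np.hypot(P[:,0],P[:,1]); az=np.degrees(np.arctan2(P[:,1],P[:,0]))
for a in range(-16,-60,-4):
    m=(abs(az-a)<=2)
    print(a,[(f'{z:.2f}',round(float(rr[m&(P[:,2]>=z)&(P[:,2]<z+.05)].min()),3)) for z in np.arange(.12,.6,.05) if (m&(P[:,2]>=z)&(P[:,2]<z+.05)).any()])
r,d,p=load('top',0); crop(r,312,0,512,170,4,'pics/cl.png')
```

```text
top
scene
-16 [('0.12', 0.602), ('0.17', 0.705), ('0.22', 0.704), ('0.27', 0.705), ('0.32', 0.704), ('0.37', 0.704), ('0.42', 0.705), ('0.47', 0.705), ('0.52', 0.705), ('0.57', 0.705)]
-20 [('0.12', 0.718), ('0.17', 0.717), ('0.22', 0.717), ('0.27', 0.717), ('0.32', 0.719), ('0.37', 0.718), ('0.42', 0.718), ('0.47', 0.718), ('0.52', 0.718), ('0.57', 0.719)]
-24 [('0.12', 0.723), ('0.17', 0.722), ('0.22', 0.724), ('0.27', 0.723), ('0.32', 0.724), ('0.37', 0.723), ('0.42', 0.723), ('0.47', 0.724), ('0.52', 0.723), ('0.57', 0.723)]
-28 [('0.12', 0.68), ('0.17', 0.679), ('0.22', 0.68), ('0.27', 0.601), ('0.32', 0.6), ('0.37', 0.601), ('0.42', 0.602), ('0.47', 0.602), ('0.52', 0.602), ('0.57', 0.602)]
-32 [('0.12', 0.683), ('0.17', 0.684), ('0.22', 0.681), ('0.27', 0.601), ('0.32', 0.602), ('0.37', 0.603), ('0.42', 0.604), ('0.47', 0.603), ('0.52', 0.603), ('0.57', 0.605)]
-36 [('0.12', 0.699), ('0.17', 0.698), ('0.22', 0.699), ('0.27', 0.62), ('0.32', 0.619), ('0.37', 0.618), ('0.42', 0.615), ('0.47', 0.609), ('0.52', 0.608), ('0.57', 0.61)]
-40 [('0.12', 0.716), ('0.17', 0.717), ('0.22', 0.716), ('0.27', 0.63), ('0.32', 0.631), ('0.37', 0.63), ('0.42', 0.627), ('0.47', 0.622), ('0.52', 0.622), ('0.57', 0.63)]
-44 [('0.12', 0.805), ('0.27', 0.645), ('0.32', 0.643), ('0.37', 0.643), ('0.42', 0.642), ('0.47', 0.645), ('0.52', 0.649), ('0.57', 0.648)]
-48 [('0.27', 0.666), ('0.32', 0.665), ('0.37', 0.668), ('0.42', 0.668), ('0.47', 0.675)]
-52 [('0.27', 0.709), ('0.32', 0.708), ('0.37', 0.71), ('0.42', 0.709)]
-56 []
```

View pics/cl.png

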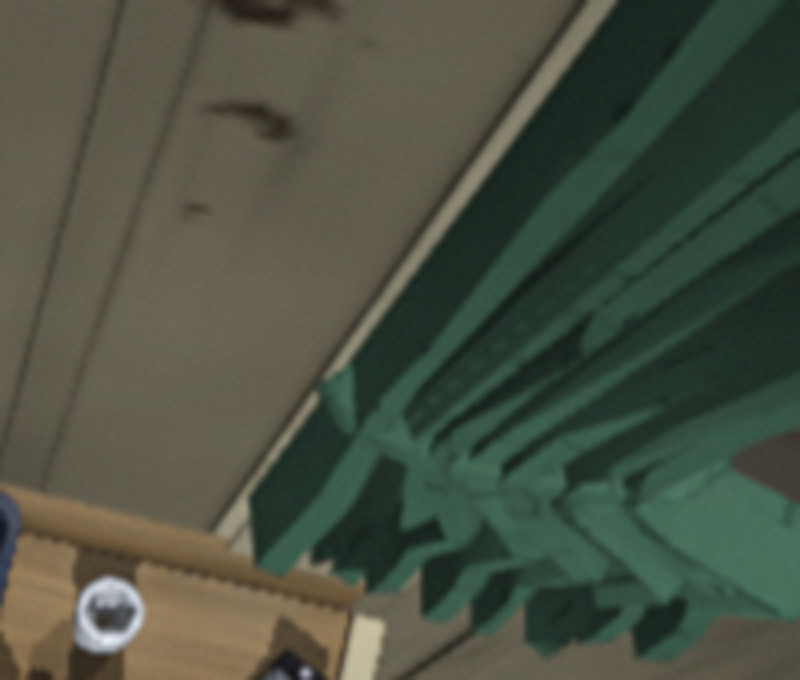

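Candidates, top-image pixels: chrome sockets at (279,195) smallest, (309,198), (336,184), and (339,153) largest. Their fitted diameters are about 34, 40, 46 and 53 mm, and their heights match the description. Look-alikes to leave alone are the turquoise socket (351,259), the orange one (150,163), and the loose nuts (321,175)/(316,182). The crop confirms four plain chrome ones. The red stop is at (337,230), so the largest goes on the near pin and the smallest on the far pin.

The post corner is near (0.45, 0.054), so I'll raise the tool, turn the jaws along y and pass at x of about 0.385.

Emit:
carry_out(linear=[[-3, 0, 0], [-3, 0, 0], [0, -4.9, 1.95], [0, -4.9, 1.95], [0, -4.9, 1.95], [0, -4.9, 1.95], [0, -4.9, 1.95], [0, -4.9, 1.95], [0, -4.9, 1.95], [0, -4.9, 1.95], [0, -4.9, 1.95], [0, 0, 0]], dr=[[-10.2, 0, 0], [-10.2, 0, 0], [0, 0, 0], [0, 0, 0], [0, 0, 0], [0, 0, 0], [0, 0, 0], [0, 0, 0], [0, 0, 0], [0, 0, 0], [0, 0, 0], [0, 0, 0]], gripper=[1, 1, 1, 1, 1, 1, 1, 1, 1, 1, 1, 1], squeeze=40)

```text
time: 1.65
tcp_pos: [0.3856, 0.1182, 0.2804]
ee_rot: [-2.388, 1.57, -2.394]
wrist_force: [0.1, 1.9, -0.3]
width: 0.0854
```

Emit:
carry_out(linear=[[0, -5, 0], [0, -5, 0], [0, -5, 0], [0, -5, 0], [0, 0, 0]], dr=[[0, 0, 0], [0, 0, 0], [0, 0, 0], [0, 0, 0], [0, 0, 0]], gripper=[1, 1, 1, 1, 1])

```text
time: 2.28
tcp_pos: [0.3844, -0.0807, 0.2803]
ee_rot: [2.716, 1.57, 2.711]
wrist_force: [0.0, 0.5, 0.0]
width: 0.0855
```

Run:
```python
from h import *
from scipy.spatial.transform import Rotation as R
s=monitor.get_state(); print(s['tcp_pos'],R.from_euler('xyz',s['ee_rot']).as_matrix().round(3))
r,d,p=shot('wrist',1); cv2.imwrite('pics/w1.png',r[:,:,::-1])
W=cloud(p,d); ok=d>0
for c in [(.422,-.043),(.41,-.14),(.452,-.222),(.552,-.2355)]:
    m=ok&(W[...,2]>.03)&(W[...,2]<.075)&(np.hypot(W[...,0]-c[0],W[...,1]-c[1])<.045)
    q=W[m]
    if len(q)<20: print('none');continue
    t=np.percentile(q[:,2],90); qq=q[q[:,2]>t-.008]
    (cx,cy),rad=cv2.minEnclosingCircle(qq[:,:2].astype(np.float32)); print(len(q),t.round(4),np.array([cx,cy,rad]).round(4))
a=np.array([.306,-.228]); e=np.array([.757,-.653]); nn=np.array([.653,.757])
S=(W[...,:2]-a)@e; N=(W[...,:2]-a)@nn
for i in range(4):
    k=ok&(abs(S-(.043+.058*i))<.02)&(abs(N)<.03)&(W[...,2]>.036)&(W[...,2]<.055); q=W[k]
    if len(q): print('pin',i+1,len(q),q.mean(0).round(4))
```

```text
[ 0.38436952 -0.08074735  0.28032046] [[-0.001  0.005  1.   ]
 [ 0.     1.    -0.005]
 [-1.     0.    -0.001]]
353 0.0489 [ 0.4235 -0.0426  0.0171]
527 0.0526 [ 0.412  -0.1398  0.0202]
828 0.0563 [ 0.4541 -0.2211  0.023 ]
125 0.0603 [ 0.5626 -0.2159  0.0153]
pin 1 31 [ 0.3427 -0.2521  0.0434]
pin 2 31 [ 0.3865 -0.2897  0.0434]
pin 3 31 [ 0.4305 -0.3271  0.0427]
pin 4 32 [ 0.4745 -0.3649  0.043 ]
```

View pics/w1.png

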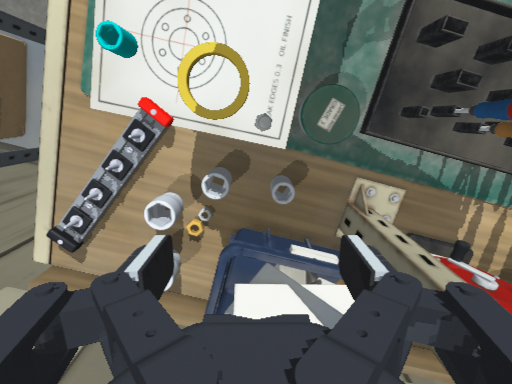

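Emit:
carry_out(linear=[[0, 1.9, 1.9], [0, 1.85, 1.9], [5, 0, 0], [5, 0, 0], [5, 0, 0], [5, 0, 0], [4.2, 0, 0], [0, 0, 0], [0, 0, 0], [0, 0, 0], [0, 0, 0], [0, 0, 0]], dr=[[0, 0, 0], [0, 0, 0], [0, 0, 0], [0, 0, 0], [0, 0, 0], [0, 0, 0], [0, 0, 0], [0, 0, 0], [0, 0, 0], [0, 0, 0], [0, 0, 0], [0, 0, 0]], gripper=[1, 1, 1, 1, 1, 1, 1, 1, 0, 0, 0, 0], squeeze=40)

```text
time: 3.82
tcp_pos: [0.423, -0.0416, 0.0395]
ee_rot: [-0.308, 1.57, -0.309]
wrist_force: [0.2, 0.2, 0.5]
width: 0.0124
```

Emit:
carry_out(linear=[[0, 0, 0], [0, 0, 0]], dr=[[0, 0, 0], [0, 0, 0]], gripper=[0, 0])

```text
time: 4.08
tcp_pos: [0.4226, -0.0414, 0.0388]
ee_rot: [1.347, 1.571, 1.346]
wrist_force: [-0.6, 0.8, -0.8]
width: 0.0001
```

Width 0 means the grasp missed, so I'll look.

Run:
```python
from h import *
for n in ['scene','wrist']:
    r,d,p=shot(n,2); cv2.imwrite(f'pics/{n}2.png',r[:,:,::-1])
    if n=='scene': crop(r,230,140,430,290,4,'pics/s2c.png')
    print(n,proj(p,[.4227,-.0432,.024]),proj(p,monitor.get_state()['tcp_pos']))
```

```text
scene [275.48248371 193.8878386 ] [275.11859937 189.77499277]
wrist [253.7336711  222.35408428] [256.5869522  231.22660768]
```

View pics/s2c.png

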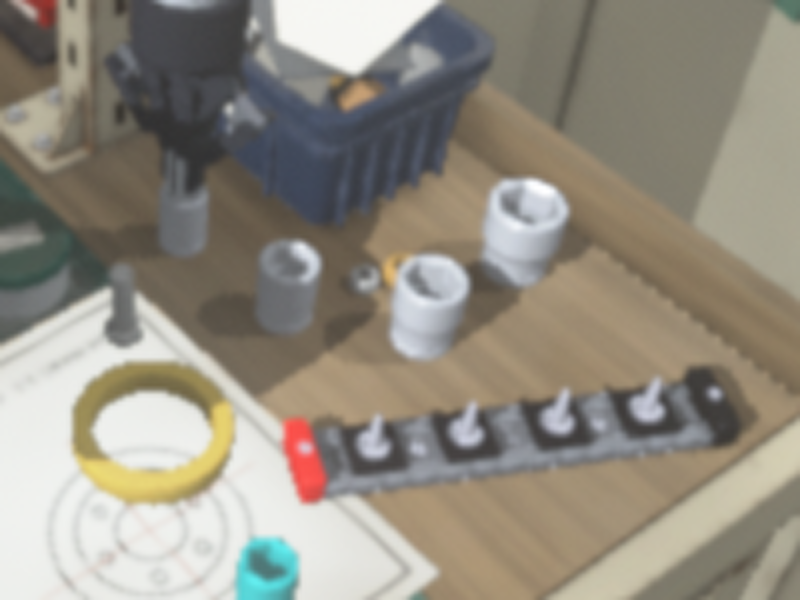

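View pics/wrist2.png

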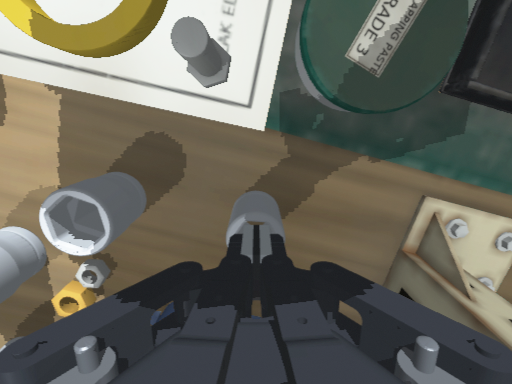

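Run:
```python
from h import *
r,d,p=load('wrist',2); crop(r,195,170,315,290,6,'pics/w2c.png')
W=cloud(p,d)
for v in range(185,300,6): print(v,[tuple((W[v,u]*1000).round().astype(int).tolist()) for u in (235,250,256,262,275)])
r,d,p=load('scene',2);crop(r,255,160,300,220,12,'pics/s2d.png')
```

```text
185 [(404, -57, 0), (403, -46, 2), (403, -42, 2), (404, -37, -1), (404, -28, 0)]
191 [(408, -57, 0), (407, -46, 3), (407, -42, 3), (408, -37, 1), (408, -28, 0)]
197 [(413, -57, 0), (407, -46, 19), (407, -42, 19), (407, -38, 18), (412, -28, 1)]
203 [(413, -56, 12), (407, -45, 32), (407, -42, 32), (408, -38, 30), (415, -29, 8)]
209 [(412, -55, 29), (357, -42, 192), (407, -42, 44), (407, -38, 42), (413, -30, 27)]
215 [(411, -54, 43), (409, -45, 49), (409, -42, 48), (409, -38, 48), (412, -31, 40)]
221 [(413, -53, 48), (431, -46, 1), (413, -42, 48), (412, -38, 48), (412, -31, 49)]
227 [(416, -53, 49), (412, -45, 58), (413, -42, 57), (412, -39, 58), (416, -31, 47)]
233 [(419, -54, 49), (412, -45, 65), (413, -42, 64), (412, -39, 65), (420, -31, 48)]
239 [(416, -52, 65), (413, -45, 71), (357, -42, 192), (412, -39, 72), (417, -32, 63)]
245 [(416, -52, 71), (412, -45, 78), (413, -42, 78), (412, -39, 79), (417, -33, 70)]
251 [(416, -51, 76), (412, -44, 84), (412, -42, 85), (412, -39, 85), (416, -33, 77)]
257 [(410, -50, 94), (414, -44, 87), (414, -42, 86), (414, -39, 87), (410, -34, 94)]
263 [(411, -50, 97), (411, -44, 97), (416, -42, 87), (411, -40, 97), (411, -35, 97)]
269 [(411, -50, 100), (413, -44, 98), (420, -42, 87), (412, -40, 100), (411, -35, 101)]
275 [(411, -49, 105), (417, -44, 96), (421, -42, 88), (415, -40, 99), (412, -35, 104)]
281 [(407, -48, 116), (419, -44, 96), (425, -42, 87), (418, -40, 97), (407, -36, 114)]
287 [(407, -48, 119), (422, -44, 96), (428, -42, 87), (421, -40, 97), (406, -36, 120)]
293 [(406, -48, 122), (424, -44, 96), (431, -42, 87), (424, -40, 97), (406, -36, 123)]
299 [(407, -48, 124), (427, -44, 96), (434, -42, 87), (426, -40, 98), (407, -37, 124)]
```

View pics/w2c.png

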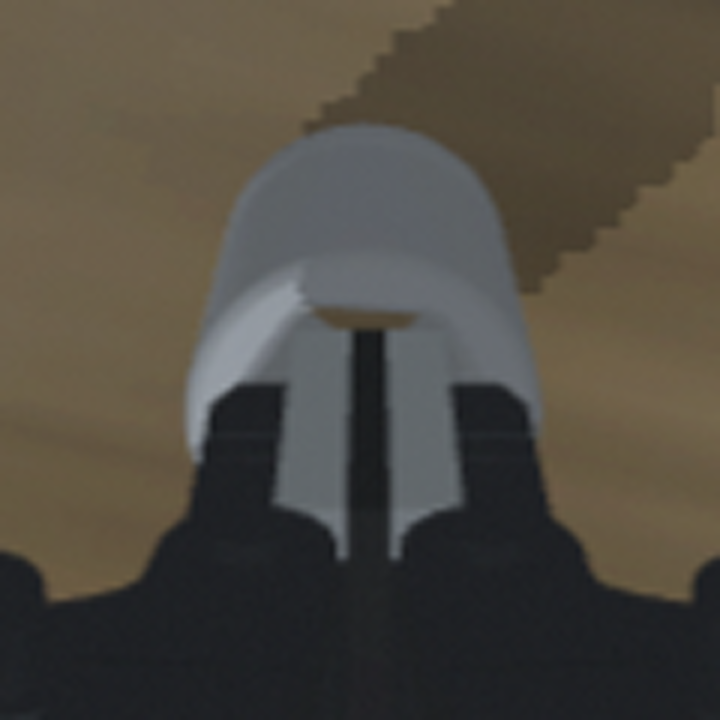

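View pics/s2d.png

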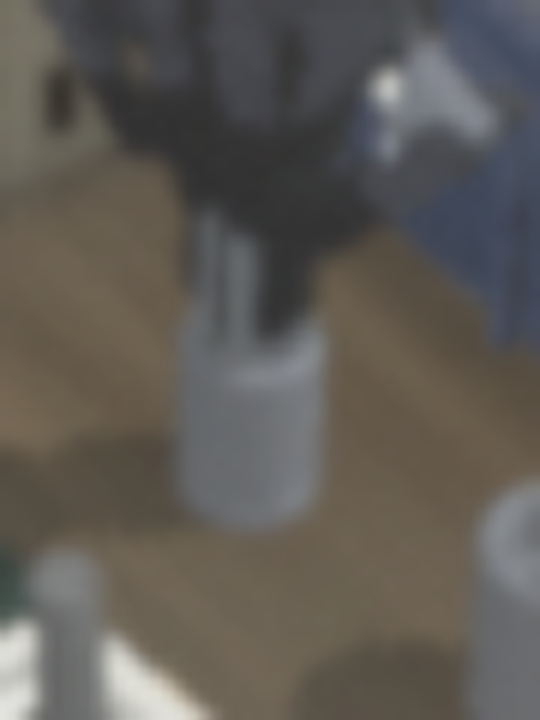

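The fingers ended up shut inside the socket's mouth instead of clamping its outside. The socket itself hasn't moved. I'll raise 1 cm and check that it isn't dragged along.

Emit:
carry_out(linear=[[-0.5, 0, 0], [-0.5, 0, 0], [0, 0, 0]], dr=[[0, 0, 0], [0, 0, 0], [0, 0, 0]], gripper=[0, 0, 0])

```text
time: 4.55
tcp_pos: [0.4231, -0.0416, 0.0495]
ee_rot: [-0.311, 1.57, -0.312]
wrist_force: [-0.1, 0.8, 0.7]
width: -0.0001
```

Run:
```python
from h import *
print(monitor.get_state()['wrist_force'])
r,d,p=shot('wrist',3); crop(r,195,170,315,290,6,'pics/w3c.png')
W=cloud(p,d)
for v in range(185,240,6): print(v,[tuple((W[v,u]*1000).round().astype(int).tolist()) for u in (235,250,256,262,275)])
```

```text
[-0.11151285  0.8274846   0.71764579]
185 [(407, -58, 1), (407, -46, 1), (407, -42, 1), (407, -37, -1), (407, -28, 0)]
191 [(411, -58, 0), (407, -46, 16), (407, -42, 16), (408, -38, 14), (411, -28, 0)]
197 [(416, -58, 0), (407, -46, 30), (407, -42, 31), (408, -38, 30), (416, -27, 1)]
203 [(414, -56, 23), (407, -46, 44), (407, -42, 44), (408, -38, 43), (414, -29, 23)]
209 [(412, -55, 41), (409, -45, 49), (410, -42, 48), (410, -38, 48), (413, -30, 39)]
215 [(413, -54, 49), (431, -46, 0), (430, -42, 1), (430, -37, 1), (414, -31, 47)]
221 [(417, -54, 49), (433, -46, 7), (436, -42, 0), (433, -37, 6), (417, -31, 49)]
227 [(421, -55, 47), (413, -45, 68), (413, -42, 67), (413, -39, 67), (421, -31, 49)]
233 [(425, -55, 47), (413, -45, 76), (412, -42, 77), (413, -39, 75), (425, -30, 48)]
239 [(416, -52, 75), (413, -45, 82), (413, -42, 83), (413, -39, 81), (417, -32, 74)]
```

View pics/w3c.png

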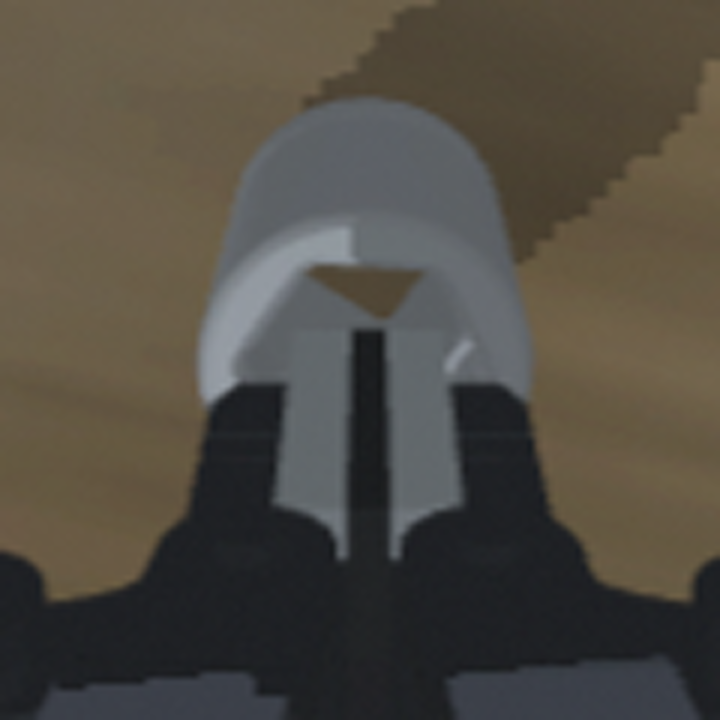

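Run:
```python
from h import *
t=monitor.get_state()['tcp_pos']; print(t)
r,d,p=shot('scene',4); crop(r,255,150,300,210,12,'pics/s4d.png')
W=cloud(p,d)
print(proj(p,t),proj(p,t+[-.011,0,.0165]),proj(p,t+[-.011,0,-.022]),proj(p,[.4227,-.043,.048]))
for v in range(170,205,3): print(v,[tuple((W[v,u]*1000).round().astype(int).tolist()) for u in (268,271,274,277,280,283)])
```

```text
[ 0.42289223 -0.04150373  0.04913845]
[275.31363332 186.96306161] [272.97083673 184.54172147] [272.62895374 194.83050556] [275.68270358 187.53874808]
170 [(509, 54, 5), (411, -34, 113), (418, -38, 111), (407, -56, 127), (429, -50, 110), (433, -57, 111)]
173 [(503, 50, -2), (410, -35, 104), (410, -45, 110), (412, -53, 113), (415, -61, 115), (410, -74, 125)]
176 [(491, 40, 0), (415, -32, 89), (412, -44, 98), (411, -54, 104), (408, -67, 113), (410, -75, 116)]
179 [(477, 28, 3), (417, -30, 76), (412, -44, 87), (415, -52, 89), (423, -56, 86), (510, -4, -1)]
182 [(470, 22, 0), (474, 14, 1), (411, -45, 77), (417, -51, 77), (424, -56, 75), (499, -12, -1)]
185 [(460, 14, -2), (422, -27, 49), (410, -46, 68), (415, -53, 68), (437, -47, 49), (488, -21, 0)]
188 [(449, 5, -1), (412, -35, 49), (429, -32, 36), (435, -39, 35), (427, -54, 50), (478, -29, 0)]
191 [(440, -3, -1), (407, -39, 44), (410, -47, 47), (416, -53, 46), (423, -58, 44), (467, -37, 0)]
194 [(426, -14, 3), (404, -42, 36), (408, -49, 38), (415, -54, 36), (424, -58, 32), (456, -45, 1)]
197 [(417, -21, 3), (407, -40, 21), (408, -50, 27), (413, -56, 27), (423, -59, 21), (446, -53, 1)]
200 [(407, -29, 2), (407, -40, 10), (-165, -483, 715), (414, -56, 14), (425, -58, 8), (435, -62, 3)]
203 [(399, -36, 1), (404, -43, 2), (409, -49, 2), (416, -55, 1), (422, -61, 0), (427, -68, 1)]
```

View pics/s4d.png

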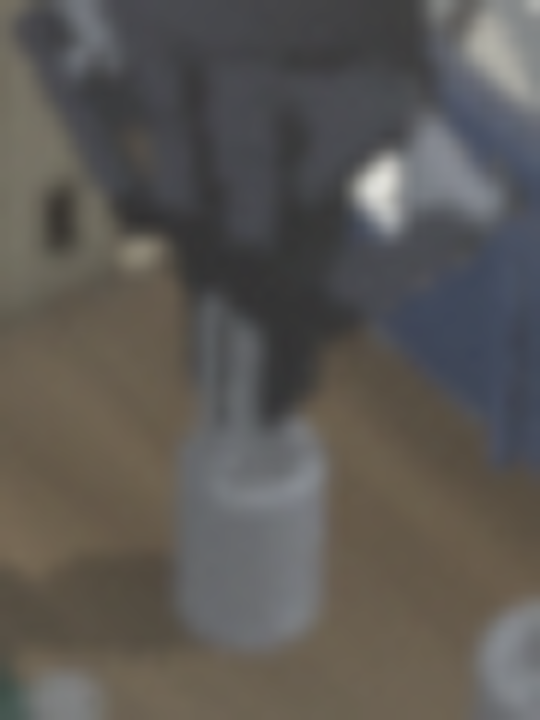

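Both cameras agree that the shut fingertips are at about TCP z + 16 mm, so the fingers closed above the rim. The tips are not 22 mm ahead of the reported TCP as the text says. I'll raise, open and measure again before going deeper.

Emit:
carry_out(linear=[[-2, 0, 0], [0, 0, 0], [0, 0, 0], [0, 0, 0], [0, 0, 0], [0, 0, 0]], dr=[[0, 0, 0], [0, 0, 0], [0, 0, 0], [0, 0, 0], [0, 0, 0], [0, 0, 0]], gripper=[0, 1, 1, 1, 1, 1])

```text
time: 5.4
tcp_pos: [0.4225, -0.0413, 0.0686]
ee_rot: [2.38, 1.57, 2.38]
wrist_force: [-0.5, -0.5, 0.0]
width: 0.0852
```

Run:
```python
from h import *
s=monitor.get_state(); print(s['tcp_pos'],s['width'])
r,d,p=shot('wrist',5); cv2.imwrite('pics/w5.png',r[:,:,::-1])
W=cloud(p,d)
m=(d>0)&(abs(W[...,0]-.423)<.02)&(abs(W[...,1]+.042)<.07)&(W[...,2]>.06)
q=W[m]
for y in np.arange(-.11,.03,.01):
    k=abs(q[:,1]-y)<.005
    if k.any(): i=q[k][:,2].argmin(); print(round(y,3),k.sum(),q[k][i].round(4))
```

```text
[ 0.4224935  -0.04134424  0.06856459] 0.08520903425515439
-0.11 2363 [ 0.4165 -0.105   0.1348]
-0.1 5297 [ 0.4166 -0.0964  0.099 ]
-0.09 2126 [ 0.4184 -0.0851  0.0918]
-0.08 2687 [ 0.4162 -0.0849  0.0919]
-0.07 2636 [ 0.4071 -0.0748  0.1487]
-0.06 2829 [ 0.4138 -0.0571  0.1514]
-0.05 3090 [ 0.414  -0.0542  0.1511]
-0.04 2702 [ 0.4135 -0.0351  0.1527]
-0.03 3258 [ 0.4142 -0.0301  0.151 ]
-0.02 2658 [ 0.4135 -0.0243  0.156 ]
-0.01 2145 [ 0.407  -0.0093  0.149 ]
-0.0 3142 [0.4173 0.001  0.0921]
0.01 2056 [0.4122 0.0068 0.0974]
0.02 5985 [0.4164 0.0184 0.134 ]
0.03 736 [0.4119 0.0269 0.1372]
```

View pics/w5.png

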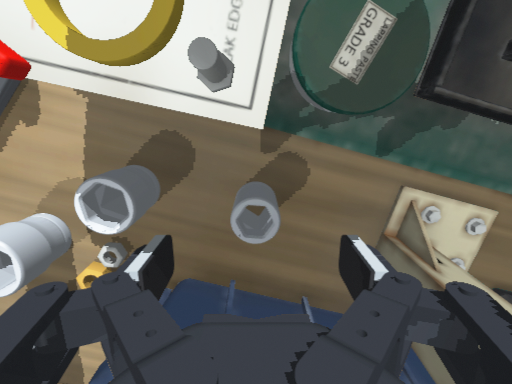

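Emit:
carry_out(linear=[[2, -0.15, 0], [2, 0, 0], [2, 0, 0], [1.2, 0, 0], [0, 0, 0], [0, 0, 0], [0, 0, 0], [0, 0, 0], [0, 0, 0], [0, 0, 0]], dr=[[0, 0, 0], [0, 0, 0], [0, 0, 0], [0, 0, 0], [0, 0, 0], [0, 0, 0], [0, 0, 0], [0, 0, 0], [0, 0, 0], [0, 0, 0]], gripper=[1, 1, 1, 1, 1, 0, 0, 0, 0, 0], squeeze=40)

```text
time: 6.7
tcp_pos: [0.4231, -0.043, -0.0025]
ee_rot: [-0.204, 1.57, -0.205]
wrist_force: [0.2, 0.6, 6.9]
width: 0.0337
```

Held at 33.7 mm. The hanging cloth (z > 0.27, r about 0.60–0.62) is right behind the far pin, so the wrist has to lean towards the robot there while the socket stays upright. I'll regrasp with the tool tilted 20° about the jaw axis.

Emit:
carry_out(linear=[[0, 0, 0], [0, 0, 0], [0, 0, 0], [0, 0, 0], [0, 0, 0.6], [0, 0, 0.6], [0, 0, 0], [0, 0, 0]], dr=[[0, 0, 0], [0, 0, 0], [0, 0, 0], [0, 0, 0], [0, -10, 0], [0, -10, 0], [0, 0, 0], [0, 0, 0]], gripper=[0.8, 0.8, 0.8, 0.8, 0.8, 0.8, 0.8, 0.8])

```text
time: 7.7
tcp_pos: [0.4345, -0.0431, -0.005]
ee_rot: [0.018, 1.331, 0.014]
wrist_force: [0.3, 0.2, 0.5]
width: 0.0682
```

```bash
cat >> h.py <<'E'
from scipy.spatial.transform import Rotation as Rn
def st():
    s=monitor.get_state(); M=Rn.from_euler('xyz',s['ee_rot']).as_matrix(); g=s['tcp_pos']-.033*M[:,0]
    print('t',round(s['time'],2),'tcp',s['tcp_pos'].round(4),'g',g.round(4),'w',round(float(s['width']),4),'F',s['wrist_force'].round(1)); print(M.round(3)); print('q',s['joint_pos'].round(2)); return s,M,g
def to(G,M,g): print('tool cm',(100*M.T@(np.array(G)-g)).round(2))
E
python3 - <<'E'
from h import *
s,M,g=st(); to([.4227,-.0432,.036],M,g)
r,d,p=shot('wrist',6); cv2.imwrite('pics/w6.png',r[:,:,::-1])
E
```

```text
t 7.7 tcp [ 0.4345 -0.0431 -0.005 ] g [ 0.4266 -0.0432  0.0271] w 0.0682 F [0.3 0.2 0.5]
[[ 0.237  0.003  0.971]
 [ 0.003  1.    -0.004]
 [-0.971  0.004  0.237]]
q [-0.49 -0.76 -1.04  1.09  0.11 -0.47]
tool cm [-0.96  0.   -0.17]
```

View pics/w6.png

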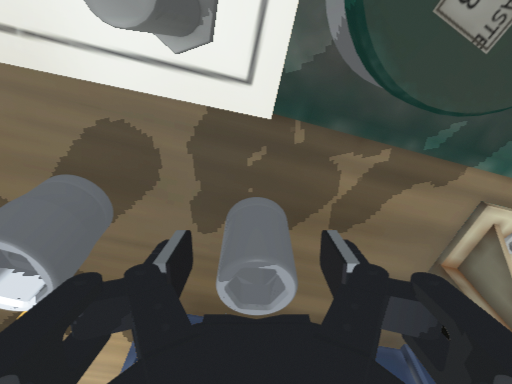

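Emit:
carry_out(linear=[[-0.9, 0, -0.2], [0, 0, 0], [0, 0, 0], [0, 0, 0], [0, 0, 0], [0, 0, 0]], dr=[[0, 0, 0], [0, 0, 0], [0, 0, 0], [0, 0, 0], [0, 0, 0], [0, 0, 0]], gripper=[0.8, 0.8, 0, 0, 0, 0], squeeze=50)

```text
time: 8.5
tcp_pos: [0.4299, -0.0426, 0.0023]
ee_rot: [0.021, 1.33, 0.018]
wrist_force: [0.2, -0.1, 1.3]
width: 0.0327
```

Run:
```python
from h import *
s,M,g=st()
```

```text
t 8.5 tcp [ 0.4299 -0.0426  0.0023] g [ 0.4221 -0.0428  0.0344] w 0.0327 F [ 0.2 -0.1  1.3]
[[ 0.238  0.003  0.971]
 [ 0.004  1.    -0.004]
 [-0.971  0.005  0.238]]
q [-0.49 -0.79 -1.04  1.11  0.12 -0.48]
```

Emit:
carry_out(linear=[[-2.0, 0, 0.5], [-4.2, 0, 1.05], [-4.2, 0, 1.05], [-2.2, 0, 0.5], [0, 0, 0], [0, 0, 0], [0, 0, 0], [0, 0, 0], [0, 0, 0]], dr=[[0, 0, 0], [0, 0, 0], [0, 0, 0], [0, 0, 0], [9.85, 0, -2.42], [9.85, 0, -2.42], [9.85, 0, -2.42], [9.85, 0, -2.42], [0, 0, 0]], gripper=[0, 0, 0, 0, 0, 0, 0, 0, 0])

```text
time: 9.62
tcp_pos: [0.4297, -0.0424, 0.1313]
ee_rot: [0.014, 1.335, -0.695]
wrist_force: [-0.1, 0.1, -2.3]
width: 0.0335
```

Run:
```python
from h import *
s,M,g=st(); to([.4735,-.3657,.13],M,g); to([.4735,-.3657,.0554],M,[.4735,-.3657,.13])
r,d,p=shot('wrist',7); cv2.imwrite('pics/w7.png',r[:,:,::-1])
```

```text
t 9.62 tcp [ 0.4297 -0.0424  0.1313] g [ 0.4237 -0.0375  0.1634] w 0.0335 F [-0.1  0.1 -2.3]
[[ 0.179  0.65   0.738]
 [-0.149  0.76  -0.633]
 [-0.972  0.003  0.233]]
q [-0.34 -0.76 -0.78  1.32 -0.08  0.36]
tool cm [  9.04 -21.7   23.67]
tool cm [ 7.25 -0.02 -1.74]
```

View pics/w7.png

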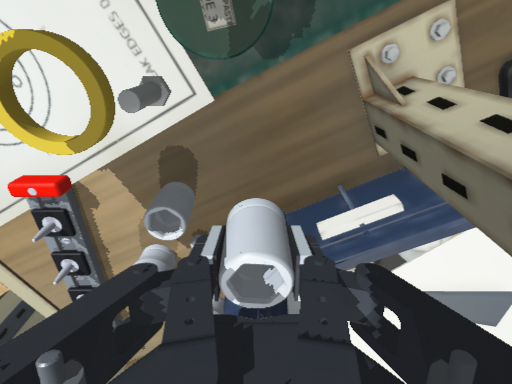

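Emit:
carry_out(linear=[[1.29, -3.1, 3.38], [1.29, -3.1, 3.38], [1.29, -3.1, 3.38], [1.29, -3.1, 3.38], [1.29, -3.1, 3.38], [1.29, -3.1, 3.38], [1.3, -3.1, 3.39], [0, 0, 0], [0, 0, 0]], dr=[[0, 0, 0], [0, 0, 0], [0, 0, 0], [0, 0, 0], [0, 0, 0], [0, 0, 0], [0, 0, 0], [0, 0, 0], [0, 0, 0]], gripper=[0, 0, 0, 0, 0, 0, 0, 0, 0])

```text
time: 10.8
tcp_pos: [0.4782, -0.3712, 0.0985]
ee_rot: [0.017, 1.335, -0.692]
wrist_force: [-0.4, 0.7, -1.6]
width: 0.0333
```

Run:
```python
from h import *
s,M,g=st(); to([.4735,-.3657,.085],M,g)
r,d,p=shot('wrist',8); cv2.imwrite('pics/w8.png',r[:,:,::-1])
W=cloud(p,d)
m=(d>0)&(np.hypot(W[...,0]-.4735,W[...,1]+.3657)<.03)&(abs(W[...,2]-.12)<.05)
q=W[m];print(q.min(0),q.max(0))
r,d,p=shot('scene',8); cv2.imwrite('pics/s8.png',r[:,:,::-1]); crop(r,330,140,450,260,6,'pics/s8c.png')
W=cloud(p,d)
m=(d>0)&(np.hypot(W[...,0]-.4735,W[...,1]+.3657)<.035)&(abs(W[...,2]-.115)<.03)
q=W[m];print(len(q),q.min(0),q.max(0))
print(proj(p,[.4735,-.3657,.0495]),proj(p,g))
```

```text
t 10.8 tcp [ 0.4782 -0.3712  0.0985] g [ 0.4723 -0.3663  0.1306] w 0.0333 F [-0.4  0.7 -1.6]
[[ 0.18   0.651  0.737]
 [-0.149  0.759 -0.634]
 [-0.972  0.004  0.234]]
q [-0.9  -0.18 -0.43  1.1   0.05 -0.19]
tool cm [ 4.45  0.11 -1.01]
[ 0.44391292 -0.38619005  0.09607072] [ 0.4911784  -0.33571581  0.16991566]
257 [ 0.44590914 -0.39502404  0.09665592] [ 0.485791   -0.34057667  0.14488845]
[393.76644919 234.39570921] [403.01287962 211.45700055]
```

View pics/s8.png

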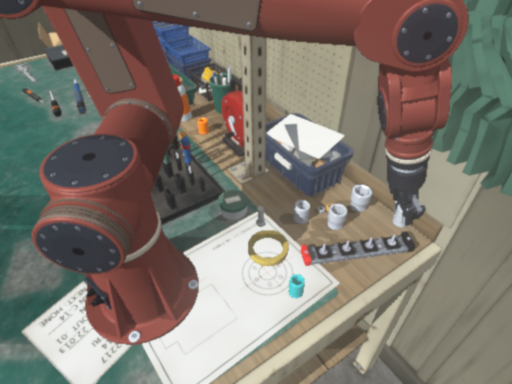

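View pics/w8.png

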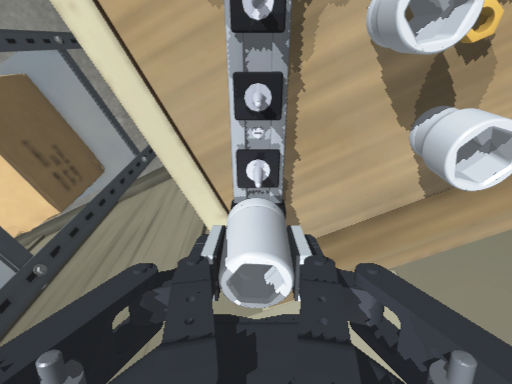

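```bash
cat >> h.py <<'E'
def rim(W,ok,c,zt,tol=.006,rad=.035):
    m=ok&(abs(W[...,2]-zt)<tol)&(np.hypot(W[...,0]-c[0],W[...,1]-c[1])<rad); q=W[m]
    if len(q)<6: return None
    (x,y),r=cv2.minEnclosingCircle(q[:,:2].astype(np.float32)); return len(q),round(x,4),round(y,4),round(r,4),q[:,2].mean().round(4)
def pins(W,ok):
    o=[]
    for i in range(4):
        c=np.array([.3415+.044*i,-.2523-.0378*i])
        k=ok&(np.hypot(W[...,0]-c[0],W[...,1]-c[1])<.014)&(W[...,2]>.036)&(W[...,2]<.053)
        o.append((int(k.sum()),W[k].mean(0).round(4).tolist() if k.sum() else None))
    return o
E
python3 - <<'E'
from h import *
for n in ['wrist','scene']:
    r,d,p=load(n,8); W=cloud(p,d); ok=d>0
    print(n,rim(W,ok,(.4723,-.3663),.1445,.004,.024)); print(pins(W,ok))
E
```

```text
wrist (3085, 0.4699, -0.3643, 0.0225, np.float64(0.1439))
[(0, None), (51, [0.3889, -0.2929, 0.0407]), (98, [0.4301, -0.328, 0.044]), (90, [0.4739, -0.3654, 0.0435])]
scene (38, 0.4656, -0.3584, 0.0181, np.float64(0.1436))
[(13, [0.3405, -0.2543, 0.0435]), (11, [0.3847, -0.2911, 0.043]), (12, [0.4287, -0.3291, 0.0434]), (12, [0.472, -0.3664, 0.0432])]
```

Emit:
carry_out(linear=[[1.5, 0.05, -0.3], [1.5, 0.06, -0.4], [1.45, 0, -0.3], [0.5, 0, -0.12], [0.5, 0, -0.12], [0.5, 0, -0.12], [0.5, 0, -0.12], [0.5, 0, -0.12], [0, 0, 0]], dr=[[0, 0, 0], [0, 0, 0], [0, 0, 0], [0, 0, 0], [0, 0, 0], [0, 0, 0], [0, 0, 0], [0, 0, 0], [0, 0, 0]], gripper=[0, 0, 0, 0, 0, 0, 0, 0, 0])

```text
time: 12.02
tcp_pos: [0.4801, -0.3707, 0.0271]
ee_rot: [0.016, 1.334, -0.695]
wrist_force: [0.6, 0.8, -1.9]
width: 0.0332
```

Run:
```python
from h import *
s,M,g=st(); to([.4735,-.3657,.0554],M,g)
r,d,p=shot('scene',9); crop(r,360,170,440,260,8,'pics/s9c.png')
```

```text
t 12.03 tcp [ 0.4801 -0.3707  0.0271] g [ 0.4742 -0.3658  0.0592] w 0.0332 F [ 0.6  0.8 -1.9]
[[ 0.18   0.652  0.736]
 [-0.15   0.758 -0.635]
 [-0.972  0.004  0.234]]
q [-0.9  -0.13 -0.51  0.96  0.05 -0.18]
tool cm [ 0.35 -0.04 -0.14]
```

View pics/s9c.png

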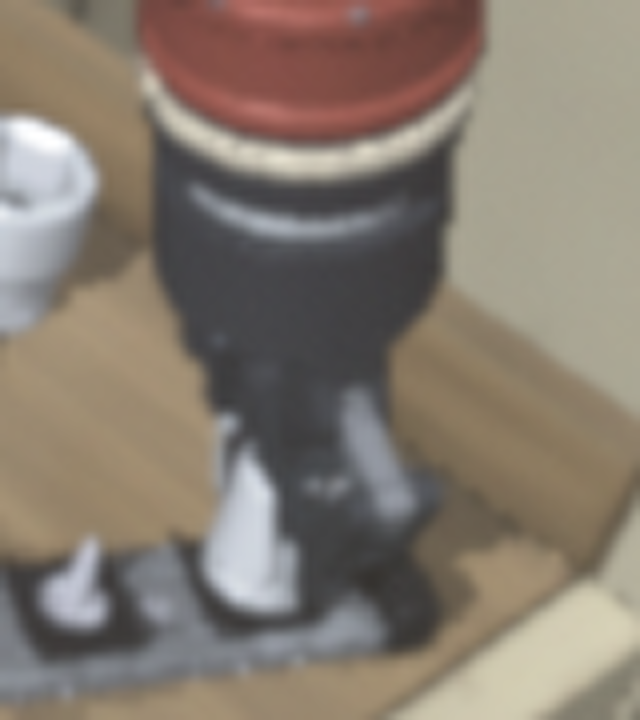

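Emit:
carry_out(linear=[[0.3, -0.03, -0.1], [0.1, 0, -0.03], [0, 0, 0], [0, 0, 0], [0, 0, 0], [0, 0, 0], [-1.9, 0, 0.47], [-3.9, 0, 0.94], [-4.9, 0, 1.2], [0, 0, 0]], dr=[[0, 0, 0], [0, 0, 0], [0, 0, 0], [0, 0, 0], [0, 0, 0], [0, 0, 0], [0, 0, 0], [0, 0, 0], [0, 0, 0], [0, 0, 0]], gripper=[0, 0, 0, 0.8, 0.8, 0.8, 0.8, 0.8, 0.8, 0.8])

```text
time: 13.32
tcp_pos: [0.4818, -0.3738, 0.1392]
ee_rot: [0.009, 1.326, -0.702]
wrist_force: [0.5, 0.6, -0.5]
width: 0.0686
```

Run:
```python
from h import *
s,M,g=st()
r,d,p=shot('wrist',10); cv2.imwrite('pics/w10.png',r[:,:,::-1]); W=cloud(p,d); ok=d>0
print('S21',rim(W,ok,(.4735,-.3657),.069,.005)); print(pins(W,ok))
for n,c,z in [('27',(.4108,-.1398),.052),('32',(.4525,-.2216),.056),('36',(.552,-.2357),.06)]: print(n,rim(W,ok,c,z,.005))
```

```text
t 13.32 tcp [ 0.4818 -0.3738  0.1392] g [ 0.4757 -0.3686  0.1712] w 0.0686 F [ 0.5  0.6 -0.5]
[[ 0.185  0.652  0.735]
 [-0.157  0.758 -0.633]
 [-0.97   0.002  0.243]]
q [-0.9  -0.2  -0.37  1.16  0.05 -0.18]
S21 (830, 0.475, -0.3671, 0.017, np.float64(0.0684))
[(0, None), (19, [0.3891, -0.2934, 0.0385]), (68, [0.4301, -0.3282, 0.0446]), (163, [0.4799, -0.3717, 0.0456])]
27 None
32 (1196, 0.4545, -0.2223, 0.023, np.float64(0.0555))
36 (1949, 0.553, -0.2349, 0.0266, np.float64(0.0594))
```

View pics/w10.png

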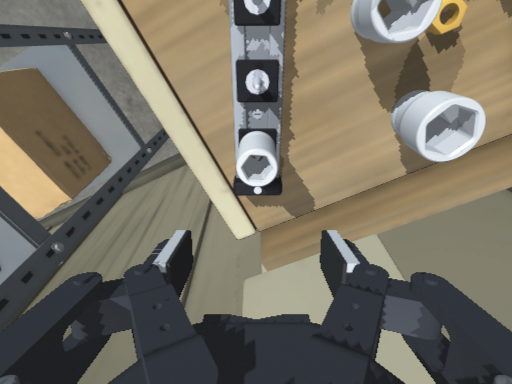

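S21 stands on pin 4. Its rim is at z 0.068 and about 2 mm from the pin in the same view. Next is S27. I'll keep this tool attitude and work out the moves.

Run:
```python
from h import *
s,M,g=st()
to([.4108,-.1398,.16],M,g); to([.4108,-.1398,.038],M,[.4108,-.1398,.16])
P=[]
for n in ['top','scene']:
    r,d,p=load(n,0); W=cloud(p,d); P.append(W[(d>0)&(W[...,2]>.08)&(W[...,2]<.2)&(W[...,0]<.66)&(W[...,0]>.4)])
P=np.concatenate(P)
for x in np.arange(.46,.66,.02):
    k=abs(P[:,0]-x)<.01; k&=P[:,1]>-.26
    if k.any(): print(round(x,2),'bin min y',np.percentile(P[k][:,1],.5).round(4), P[k][:,2].max().round(3))
```

```text
t 13.38 tcp [ 0.4808 -0.3727  0.1362] g [ 0.4748 -0.3676  0.1682] w 0.068 F [ 0.3  0.9 -0.9]
[[ 0.183  0.652  0.735]
 [-0.154  0.758 -0.634]
 [-0.971  0.003  0.239]]
q [-0.9  -0.19 -0.37  1.16  0.05 -0.18]
tool cm [ -3.87  13.09 -19.35]
tool cm [11.85 -0.04 -2.92]
0.46 bin min y 0.0584 0.2
0.48 bin min y -0.1285 0.199
0.5 bin min y -0.1344 0.2
0.52 bin min y -0.1381 0.177
0.54 bin min y -0.1431 0.2
0.56 bin min y -0.15 0.199
0.58 bin min y -0.1553 0.199
0.6 bin min y -0.1601 0.177
0.62 bin min y -0.1597 0.144
0.64 bin min y -0.1429 0.15
```

Emit:
carry_out(linear=[[-0.77, 2.62, -3.87], [-0.77, 2.62, -3.87], [-0.77, 2.62, -3.87], [-0.77, 2.62, -3.87], [-0.77, 2.62, -3.87], [3, 0, -0.74], [3, 0, -0.74], [3, 0, -0.74], [1.5, 0, -0.37], [0, 0, 0]], dr=[[0, 0, 0], [0, 0, 0], [0, 0, 0], [0, 0, 0], [0, 0, 0], [0, 0, 0], [0, 0, 0], [0, 0, 0], [0, 0, 0], [0, 0, 0]], gripper=[0.95, 0.95, 0.95, 0.95, 0.95, 0.95, 0.95, 0.95, 0.95, 0.95])

```text
time: 14.62
tcp_pos: [0.4149, -0.1423, 0.0165]
ee_rot: [0.015, 1.336, -0.697]
wrist_force: [0.3, -0.5, 0.6]
width: 0.081
```

Run:
```python
from h import *
s,M,g=st()
to([.4108,-.1398,.037],M,g)
r,d,p=shot('wrist',11); cv2.imwrite('pics/w11.png',r[:,:,::-1])
```

```text
t 14.62 tcp [ 0.4149 -0.1423  0.0165] g [ 0.409  -0.1374  0.0486] w 0.081 F [ 0.3 -0.5  0.6]
[[ 0.178  0.653  0.736]
 [-0.149  0.758 -0.635]
 [-0.973  0.003  0.232]]
q [-0.62 -0.75 -0.99  1.1  -0.02  0.09]
tool cm [ 1.19 -0.07  0.01]
```

View pics/w11.png

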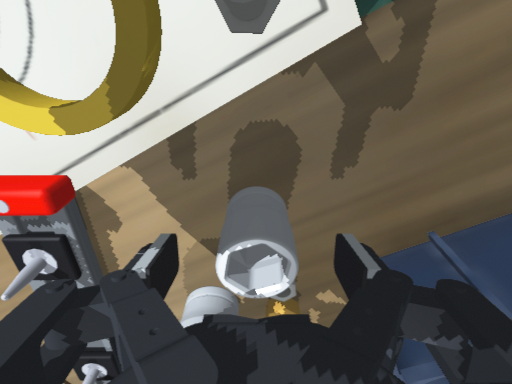

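Emit:
carry_out(linear=[[1.1, -0.05, 0], [0, 0, 0], [0, 0, 0], [0, 0, 0], [0, 0, 0], [0, 0, 0], [0, 0, 0]], dr=[[0, 0, 0], [0, 0, 0], [0, 0, 0], [0, 0, 0], [0, 0, 0], [0, 0, 0], [0, 0, 0]], gripper=[0.95, 0.95, 0, 0, 0, 0, 0], squeeze=60)

```text
time: 15.55
tcp_pos: [0.4178, -0.1452, 0.0078]
ee_rot: [0.016, 1.333, -0.695]
wrist_force: [-1.3, 1.4, 4.5]
width: 0.039
```

Run:
```python
from h import *
s,M,g=st()
P3=[.4295,-.3279]
o=np.array([.4108,-.1398])-g[:2]; print('socket-g',o)
T=np.array(P3)-o; z=g[2]
to([g[0],g[1],z+.09],M,g); to([T[0],T[1],z+.09],M,[g[0],g[1],z+.09]); to([T[0],T[1],z+.021],M,[T[0],T[1],z+.09])
```

```text
t 15.55 tcp [ 0.4178 -0.1452  0.0078] g [ 0.4118 -0.1402  0.0399] w 0.039 F [-1.3  1.4  4.5]
[[ 0.181  0.652  0.736]
 [-0.151  0.758 -0.635]
 [-0.972  0.004  0.236]]
q [-0.62 -0.73 -1.    1.07 -0.02  0.09]
socket-g [-0.00104131  0.00041003]
tool cm [-8.75  0.03  2.12]
tool cm [  3.18 -13.04  13.31]
tool cm [ 6.71 -0.03 -1.63]
```

Emit:
carry_out(linear=[[-1.75, 0, 0.42], [-3.5, 0, 0.85], [-3.5, 0, 0.85], [0.8, -3.26, 3.33], [0.8, -3.26, 3.33], [0.79, -3.26, 3.33], [0.79, -3.26, 3.32], [0, 0, 0], [0, 0, 0]], dr=[[0, 0, 0], [0, 0, 0], [0, 0, 0], [0, 0, 0], [0, 0, 0], [0, 0, 0], [0, 0, 0], [0, 0, 0], [0, 0, 0]], gripper=[0, 0, 0, 0, 0, 0, 0, 0, 0])

```text
time: 16.68
tcp_pos: [0.4353, -0.3326, 0.096]
ee_rot: [0.019, 1.336, -0.693]
wrist_force: [-0.2, 0.7, -1.8]
width: 0.0387
```

Run:
```python
from h import *
s,M,g=st(); T=[.4305,-.3283]
to([*T,.088],M,g); to([*T,.0609],M,[*T,.088])
r,d,p=shot('wrist',12); cv2.imwrite('pics/w12.png',r[:,:,::-1])
```

```text
t 16.68 tcp [ 0.4353 -0.3326  0.096 ] g [ 0.4294 -0.3277  0.1281] w 0.0387 F [-0.2  0.7 -1.8]
[[ 0.179  0.653  0.736]
 [-0.149  0.758 -0.636]
 [-0.973  0.004  0.233]]
q [-0.92 -0.37 -0.59  1.12  0.05 -0.2 ]
tool cm [ 3.93  0.01 -0.81]
tool cm [ 2.64 -0.01 -0.63]
```

View pics/w12.png

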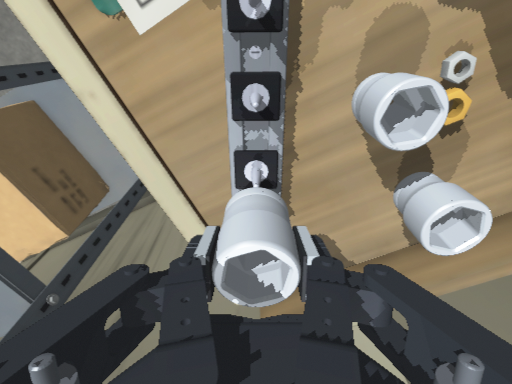

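Emit:
carry_out(linear=[[1.4, 0, -0.28], [1.3, 0, -0.27], [1.2, 0, -0.26], [0.5, 0, -0.12], [0.5, 0, -0.12], [0.5, 0, -0.12], [0.5, 0, -0.12], [0.4, 0, -0.1], [0.2, 0, -0.05], [0, 0, 0], [0, 0, 0]], dr=[[0, 0, 0], [0, 0, 0], [0, 0, 0], [0, 0, 0], [0, 0, 0], [0, 0, 0], [0, 0, 0], [0, 0, 0], [0, 0, 0], [0, 0, 0], [0, 0, 0]], gripper=[0, 0, 0, 0, 0, 0, 0, 0, 0, 0, 0])

```text
time: 18.1
tcp_pos: [0.4371, -0.3342, 0.0308]
ee_rot: [0.015, 1.333, -0.696]
wrist_force: [-0.2, -0.3, -2.9]
width: 0.0392
```

Run:
```python
from h import *
s,M,g=st()
r,d,p=shot('scene',13); crop(r,330,170,440,260,7,'pics/s13c.png')
```

```text
t 18.1 tcp [ 0.4371 -0.3342  0.0308] g [ 0.4312 -0.3292  0.0629] w 0.0392 F [-0.2 -0.3 -2.9]
[[ 0.181  0.652  0.736]
 [-0.151  0.758 -0.635]
 [-0.972  0.004  0.235]]
q [-0.92 -0.32 -0.67  0.99  0.05 -0.2 ]
```

View pics/s13c.png

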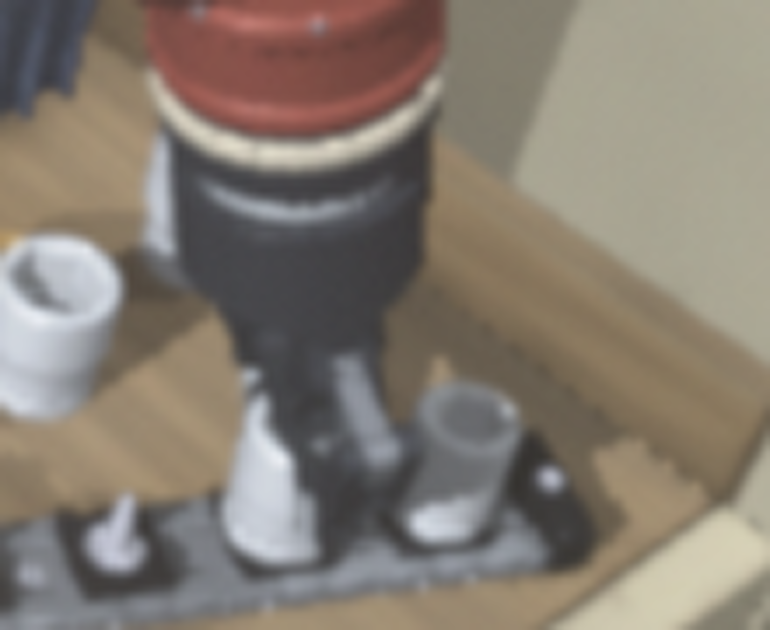

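Emit:
carry_out(linear=[[0.2, 0, -0.05], [0.1, 0, -0.02], [0, 0, 0], [0, 0, 0], [0, 0, 0], [0, 0, 0], [-1.9, 0, 0.47], [-3.9, 0, 0.94], [-4.9, 0, 1.2], [0, 0, 0]], dr=[[0, 0, 0], [0, 0, 0], [0, 0, 0], [0, 0, 0], [0, 0, 0], [0, 0, 0], [0, 0, 0], [0, 0, 0], [0, 0, 0], [0, 0, 0]], gripper=[0, 0, 0, 0.85, 0.85, 0.85, 0.85, 0.85, 0.85, 0.85])

```text
time: 19.4
tcp_pos: [0.4387, -0.3367, 0.1427]
ee_rot: [0.009, 1.326, -0.702]
wrist_force: [-0.2, -0.2, -1.5]
width: 0.0726
```

Run:
```python
from h import *
s,M,g=st()
r,d,p=shot('wrist',14); cv2.imwrite('pics/w14.png',r[:,:,::-1]); W=cloud(p,d); ok=d>0
for n,c,z in [('21',(.4735,-.3657),.069),('27p',(.4295,-.3279),.073),('32',(.4525,-.2216),.056),('36',(.552,-.2357),.06)]: print(n,rim(W,ok,c,z,.005))
print(pins(W,ok))
G=[.4525,-.2216]
to([*G,.15],M,g); to([*G,.044],M,[*G,.15])
```

```text
t 19.4 tcp [ 0.4387 -0.3367  0.1427] g [ 0.4326 -0.3315  0.1747] w 0.0726 F [-0.2 -0.2 -1.5]
[[ 0.185  0.652  0.735]
 [-0.156  0.758 -0.633]
 [-0.97   0.002  0.242]]
q [-0.92 -0.38 -0.51  1.2   0.05 -0.2 ]
21 (631, 0.4747, -0.3671, 0.0173, np.float64(0.0681))
27p (998, 0.4312, -0.3289, 0.0202, np.float64(0.0724))
32 (1577, 0.4539, -0.2218, 0.0232, np.float64(0.0556))
36 (1399, 0.5525, -0.2355, 0.027, np.float64(0.0593))
[(7, [0.3451, -0.2558, 0.0379]), (66, [0.386, -0.2905, 0.0445]), (199, [0.4361, -0.3324, 0.0452]), (109, [0.4809, -0.3727, 0.0459])]
tool cm [ 1.04  9.62 -6.1 ]
tool cm [10.28 -0.02 -2.57]
```

View pics/w14.png

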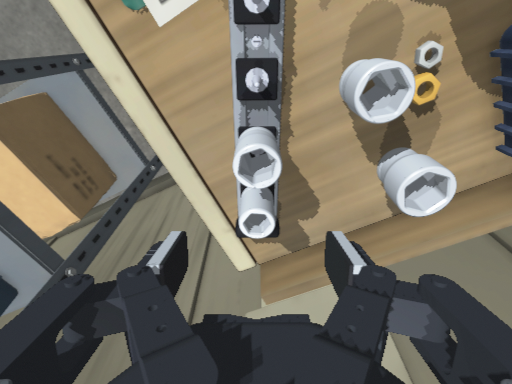

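Emit:
carry_out(linear=[[0.35, 3.2, -2.03], [0.35, 3.2, -2.03], [0.34, 3.22, -2.04], [0, 0, 0], [3.3, 0, -0.8], [3.3, 0, -0.8], [2.5, 0, -0.65], [1.3, 0, -0.32], [0, 0, 0]], dr=[[0, 0, 0], [0, 0, 0], [0, 0, 0], [0, 0, 0], [0, 0, 0], [0, 0, 0], [0, 0, 0], [0, 0, 0], [0, 0, 0]], gripper=[1, 1, 1, 1, 1, 1, 1, 1, 1])

```text
time: 20.58
tcp_pos: [0.4558, -0.2237, 0.0054]
ee_rot: [0.015, 1.335, -0.696]
wrist_force: [-0.2, -0.6, 1.0]
width: 0.0853
```

Run:
```python
from h import *
s,M,g=st()
to([.4525,-.2216,.042],M,g)
r,d,p=shot('wrist',15); cv2.imwrite('pics/w15.png',r[:,:,::-1])
```

```text
t 20.57 tcp [ 0.4558 -0.2237  0.0054] g [ 0.4499 -0.2188  0.0375] w 0.0853 F [-0.2 -0.6  1. ]
[[ 0.179  0.653  0.736]
 [-0.15   0.758 -0.635]
 [-0.972  0.004  0.233]]
q [-0.72 -0.44 -0.81  0.97  0.   -0.01]
tool cm [-0.35 -0.05  0.47]
```

View pics/w15.png

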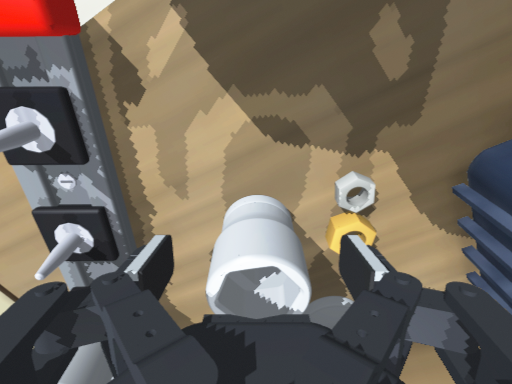

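Emit:
carry_out(linear=[[-0.35, 0, 0.45], [0, 0, 0], [0, 0, 0], [0, 0, 0], [0, 0, 0], [0, 0, 0]], dr=[[0, 0, 0], [0, 0, 0], [0, 0, 0], [0, 0, 0], [0, 0, 0], [0, 0, 0]], gripper=[1, 1, 0, 0, 0, 0], squeeze=60)

```text
time: 21.38
tcp_pos: [0.4595, -0.2261, 0.0112]
ee_rot: [0.017, 1.333, -0.694]
wrist_force: [0.0, 1.7, 5.1]
width: 0.0452
```

Run:
```python
from h import *
s,M,g=st()
o=np.array([.453,-.2218])-g[:2]; print('socket-g',o)
T=np.array([.3857,-.2903])-o; z=g[2]; print(T,z)
to([g[0],g[1],z+.09],M,g); to([T[0],T[1],z+.09],M,[g[0],g[1],z+.09]); to([T[0],T[1],z+.021],M,[T[0],T[1],z+.09])
```

```text
t 21.38 tcp [ 0.4595 -0.2261  0.0112] g [ 0.4535 -0.2211  0.0433] w 0.0452 F [0.  1.7 5.1]
[[ 0.181  0.652  0.736]
 [-0.151  0.758 -0.635]
 [-0.972  0.004  0.235]]
q [-0.72 -0.44 -0.8   0.97  0.01 -0.  ]
socket-g [-0.00050119 -0.00071944]
[ 0.38620119 -0.28958056] 0.043280646374514675
tool cm [-8.75  0.04  2.12]
tool cm [-0.19 -9.58 -0.61]
tool cm [ 6.71 -0.03 -1.62]
```

Emit:
carry_out(linear=[[-1.75, 0, 0.42], [-3.5, 0, 0.85], [-3.5, 0, 0.85], [-0.06, -3.2, -0.2], [-0.06, -3.2, -0.2], [-0.06, -3.18, -0.2], [0, 0, 0], [0, 0, 0]], dr=[[0, 0, 0], [0, 0, 0], [0, 0, 0], [0, 0, 0], [0, 0, 0], [0, 0, 0], [0, 0, 0], [0, 0, 0]], gripper=[0, 0, 0, 0, 0, 0, 0, 0])

```text
time: 22.38
tcp_pos: [0.3916, -0.2943, 0.1001]
ee_rot: [0.018, 1.335, -0.694]
wrist_force: [-0.0, 0.2, -3.6]
width: 0.0451
```

Run:
```python
from h import *
s,M,g=st(); T=[.3862,-.2896]
to([*T,.092],M,g); to([*T,.0643],M,[*T,.092])
r,d,p=shot('wrist',16); cv2.imwrite('pics/w16.png',r[:,:,::-1])
```

```text
t 22.38 tcp [ 0.3916 -0.2943  0.1001] g [ 0.3857 -0.2894  0.1322] w 0.0451 F [-0.   0.2 -3.6]
[[ 0.18   0.653  0.736]
 [-0.149  0.758 -0.635]
 [-0.972  0.004  0.234]]
q [-0.95 -0.59 -0.74  1.19  0.06 -0.23]
tool cm [ 3.92  0.   -0.89]
tool cm [ 2.69 -0.01 -0.65]
```

View pics/w16.png

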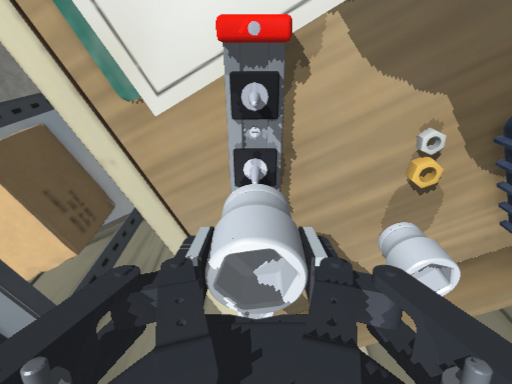

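Centred over pin 2, with pin 1 and the red stop ahead of it at (255,95) and (255,28). Lowering.

Emit:
carry_out(linear=[[1.4, 0, -0.3], [1.3, 0, -0.3], [1.2, 0, -0.29], [0.5, 0, -0.12], [0.5, 0, -0.12], [0.5, 0, -0.12], [0.5, 0, -0.12], [0.5, 0, -0.12], [0.3, 0, -0.08], [0, 0, 0], [0, 0, 0]], dr=[[0, 0, 0], [0, 0, 0], [0, 0, 0], [0, 0, 0], [0, 0, 0], [0, 0, 0], [0, 0, 0], [0, 0, 0], [0, 0, 0], [0, 0, 0], [0, 0, 0]], gripper=[0, 0, 0, 0, 0, 0, 0, 0, 0, 0, 0])

```text
time: 23.8
tcp_pos: [0.3925, -0.2952, 0.0322]
ee_rot: [0.015, 1.333, -0.696]
wrist_force: [-0.0, -0.6, -2.9]
width: 0.0453
```

Run:
```python
from h import *
s,M,g=st()
r,d,p=shot('scene',17); crop(r,310,170,420,260,7,'pics/s17c.png')
```

```text
t 23.8 tcp [ 0.3925 -0.2952  0.0322] g [ 0.3865 -0.2902  0.0643] w 0.0453 F [-0.  -0.6 -2.9]
[[ 0.181  0.652  0.736]
 [-0.151  0.758 -0.635]
 [-0.972  0.004  0.235]]
q [-0.95 -0.55 -0.83  1.05  0.06 -0.23]
```

View pics/s17c.png

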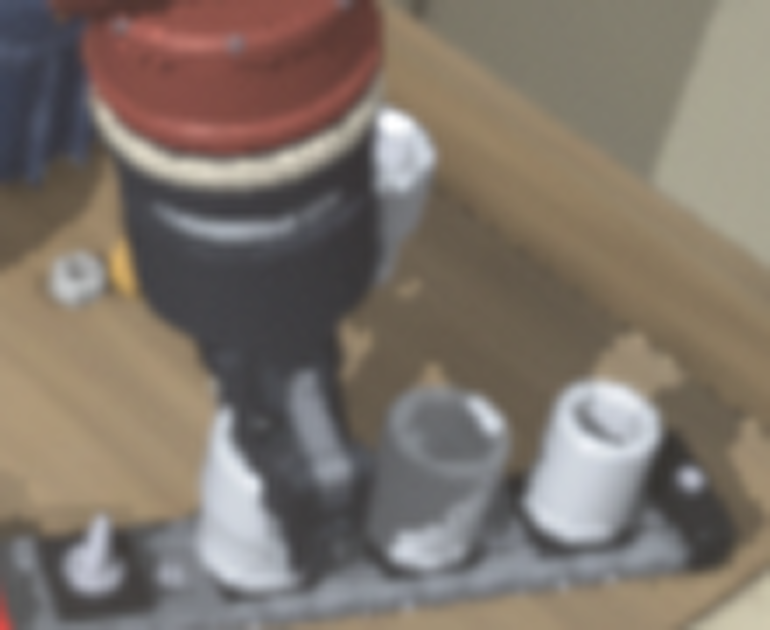

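Emit:
carry_out(linear=[[0.15, 0, -0.03], [0, 0, 0], [0, 0, 0], [0, 0, 0], [0, 0, 0], [-1.9, 0, 0.47], [-3.9, 0, 0.94], [-4.9, 0, 1.2], [0, 0, 0]], dr=[[0, 0, 0], [0, 0, 0], [0, 0, 0], [0, 0, 0], [0, 0, 0], [0, 0, 0], [0, 0, 0], [0, 0, 0], [0, 0, 0]], gripper=[0, 0, 0.95, 0.95, 0.95, 0.95, 0.95, 0.95, 0.95])

```text
time: 24.98
tcp_pos: [0.3937, -0.2975, 0.1453]
ee_rot: [0.009, 1.327, -0.703]
wrist_force: [1.1, 0.1, -0.6]
width: 0.0812
```

Run:
```python
from h import *
s,M,g=st()
r,d,p=shot('wrist',18); cv2.imwrite('pics/w18.png',r[:,:,::-1]); W=cloud(p,d); ok=d>0
for n,c,z in [('21',(.4735,-.3657),.069),('27p',(.4295,-.3279),.073),('32p',(.3857,-.2903),.077),('36',(.552,-.2357),.06)]: print(n,rim(W,ok,c,z,.005,.03))
print(pins(W,ok))
G=[.552,-.2356]
to([*G,.16],M,g); to([*G,.046],M,[*G,.16])
```

```text
t 24.98 tcp [ 0.3937 -0.2975  0.1453] g [ 0.3877 -0.2924  0.1773] w 0.0812 F [ 1.1  0.1 -0.6]
[[ 0.184  0.652  0.735]
 [-0.156  0.758 -0.634]
 [-0.97   0.002  0.241]]
q [-0.95 -0.59 -0.66  1.27  0.06 -0.23]
21 (498, 0.4746, -0.3666, 0.0172, np.float64(0.0679))
27p (747, 0.4311, -0.3288, 0.0202, np.float64(0.0721))
32p (1247, 0.3875, -0.2907, 0.0232, np.float64(0.0764))
36 (1033, 0.5525, -0.2347, 0.0265, np.float64(0.0591))
[(65, [0.3419, -0.2529, 0.0444]), (203, [0.3914, -0.2943, 0.0452]), (126, [0.4392, -0.3337, 0.0458]), (50, [0.4786, -0.3713, 0.0499])]
tool cm [ 3.82 15.02  8.06]
tool cm [11.06 -0.02 -2.75]
```

View pics/w18.png

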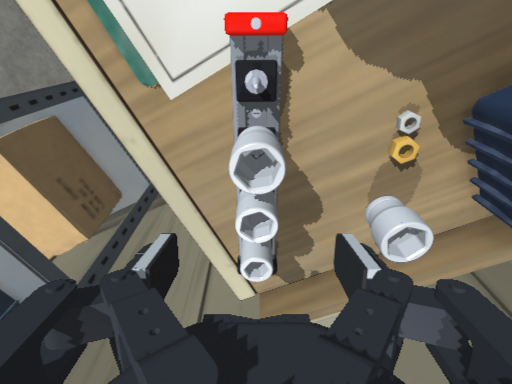

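Emit:
carry_out(linear=[[0, 5, 0], [0, 5, 0], [0, 5, 0], [1.3, 0, 2.7], [1.3, 0, 2.7], [1.2, 0, 2.66], [0, 0, 0], [3.3, 0, -0.8], [3.3, 0, -0.8], [2.5, 0, -0.65], [0, 0, 0]], dr=[[0, 0, 0], [0, 0, 0], [0, 0, 0], [0, 0, 0], [0, 0, 0], [0, 0, 0], [0, 0, 0], [0, 0, 0], [0, 0, 0], [0, 0, 0], [0, 0, 0]], gripper=[1, 1, 1, 1, 1, 1, 1, 1, 1, 1, 1])

```text
time: 26.4
tcp_pos: [0.5537, -0.2363, 0.0263]
ee_rot: [0.014, 1.339, -0.697]
wrist_force: [0.3, -0.6, 0.7]
width: 0.0855
```

Run:
```python
from h import *
s,M,g=st()
to([.552,-.2356,.045],M,g)
r,d,p=shot('wrist',19); cv2.imwrite('pics/w19.png',r[:,:,::-1])
```

```text
t 26.4 tcp [ 0.5537 -0.2363  0.0263] g [ 0.5479 -0.2314  0.0584] w 0.0855 F [ 0.3 -0.6  0.7]
[[ 0.176  0.652  0.737]
 [-0.147  0.758 -0.635]
 [-0.973  0.003  0.23 ]]
q [-0.61 -0.12 -0.51  0.96 -0.02  0.1 ]
tool cm [ 1.44 -0.06  0.26]
```

View pics/w19.png

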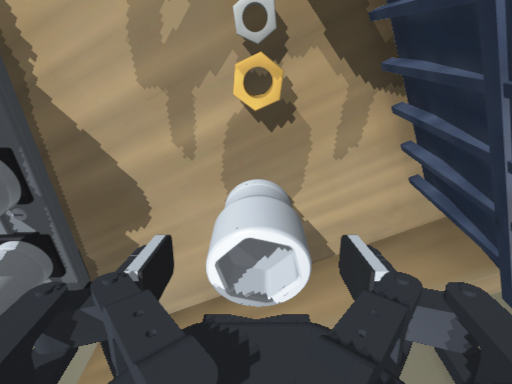

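Emit:
carry_out(linear=[[0.7, 0, 0.15], [0.65, 0, 0.12], [0, 0, 0], [0, 0, 0], [0, 0, 0], [0, 0, 0], [0, 0, 0]], dr=[[0, 0, 0], [0, 0, 0], [0, 0, 0], [0, 0, 0], [0, 0, 0], [0, 0, 0], [0, 0, 0]], gripper=[1, 1, 1, 0, 0, 0, 0], squeeze=70)

```text
time: 27.32
tcp_pos: [0.5612, -0.2421, 0.0178]
ee_rot: [0.017, 1.332, -0.694]
wrist_force: [-0.1, 1.3, 5.2]
width: 0.0515
```

Run:
```python
from h import *
s,M,g=st()
o=np.array([.552,-.2354])-g[:2]; print('socket-g',o)
T=np.array([.3417,-.2525])-o; z=g[2]; print(T,z)
to([g[0],g[1],z+.11],M,g); to([T[0],T[1],z+.11],M,[g[0],g[1],z+.11]); to([T[0],T[1],z+.021],M,[T[0],T[1],z+.11])
```

```text
t 27.32 tcp [ 0.5612 -0.2421  0.0178] g [ 0.5552 -0.2371  0.0499] w 0.0515 F [-0.1  1.3  5.2]
[[ 0.182  0.652  0.736]
 [-0.151  0.758 -0.635]
 [-0.972  0.004  0.236]]
q [-0.61 -0.1  -0.5   0.93 -0.02  0.1 ]
socket-g [-0.00319246  0.00168081]
[ 0.34489246 -0.25418081] 0.04988712886600723
tool cm [-10.69   0.04   2.6 ]
tool cm [ -3.56 -15.01 -14.39]
tool cm [ 8.65 -0.04 -2.1 ]
```

Emit:
carry_out(linear=[[-1.75, 0, 0.42], [-4.45, 0, 1.09], [-4.45, 0, 1.09], [-0.71, -3.0, -2.88], [-0.71, -3.0, -2.88], [-0.71, -3.0, -2.88], [-0.71, -3.0, -2.88], [-0.71, -3.0, -2.87], [0, 0, 0], [0, 0, 0]], dr=[[0, 0, 0], [0, 0, 0], [0, 0, 0], [0, 0, 0], [0, 0, 0], [0, 0, 0], [0, 0, 0], [0, 0, 0], [0, 0, 0], [0, 0, 0]], gripper=[0, 0, 0, 0, 0, 0, 0, 0, 0, 0])

```text
time: 28.58
tcp_pos: [0.3504, -0.2595, 0.1273]
ee_rot: [0.015, 1.333, -0.697]
wrist_force: [-0.3, 0.2, -4.2]
width: 0.0516
```

Run:
```python
from h import *
s,M,g=st(); T=[.3449,-.2542]
to([*T,.098],M,g); to([*T,.0709],M,[*T,.098])
r,d,p=shot('wrist',20); cv2.imwrite('pics/w20.png',r[:,:,::-1])
```

```text
t 28.57 tcp [ 0.3504 -0.2595  0.1273] g [ 0.3445 -0.2545  0.1593] w 0.0516 F [-0.3  0.2 -4.2]
[[ 0.181  0.653  0.735]
 [-0.151  0.757 -0.635]
 [-0.972  0.004  0.236]]
q [-0.99 -0.81 -0.82  1.33  0.07 -0.27]
tool cm [ 5.96  0.03 -1.43]
tool cm [ 2.63 -0.01 -0.64]
```

View pics/w20.png

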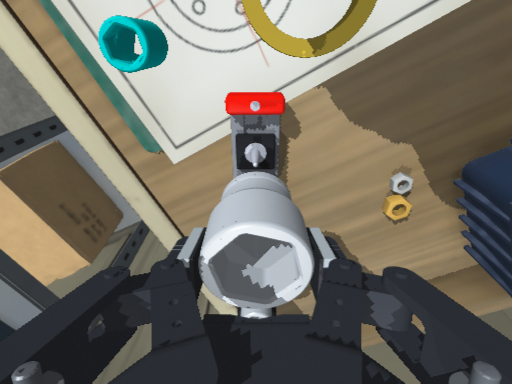

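Emit:
carry_out(linear=[[2, 0, -0.48], [2, 0, -0.48], [1.96, 0, -0.47], [0, 0, 0], [0.5, 0, -0.12], [0.5, 0, -0.12], [0.5, 0, -0.12], [0.5, 0, -0.12], [0.3, 0, -0.08], [0, 0, 0]], dr=[[0, 0, 0], [0, 0, 0], [0, 0, 0], [0, 0, 0], [0, 0, 0], [0, 0, 0], [0, 0, 0], [0, 0, 0], [0, 0, 0], [0, 0, 0]], gripper=[0, 0, 0, 0, 0, 0, 0, 0, 0, 0])

```text
time: 29.88
tcp_pos: [0.3505, -0.259, 0.0415]
ee_rot: [0.016, 1.334, -0.695]
wrist_force: [0.5, 0.2, -4.5]
width: 0.0516
```

Run:
```python
from h import *
s,M,g=st(); to([.3449,-.2542,.0709],M,g)
r,d,p=shot('scene',21); crop(r,290,170,420,270,6,'pics/s21c.png')
```

```text
t 29.88 tcp [ 0.3505 -0.259   0.0415] g [ 0.3446 -0.254   0.0736] w 0.0516 F [ 0.5  0.2 -4.5]
[[ 0.18   0.652  0.736]
 [-0.15   0.758 -0.635]
 [-0.972  0.004  0.235]]
q [-0.99 -0.81 -0.98  1.17  0.07 -0.27]
tool cm [ 0.27  0.01 -0.03]
```

View pics/s21c.png

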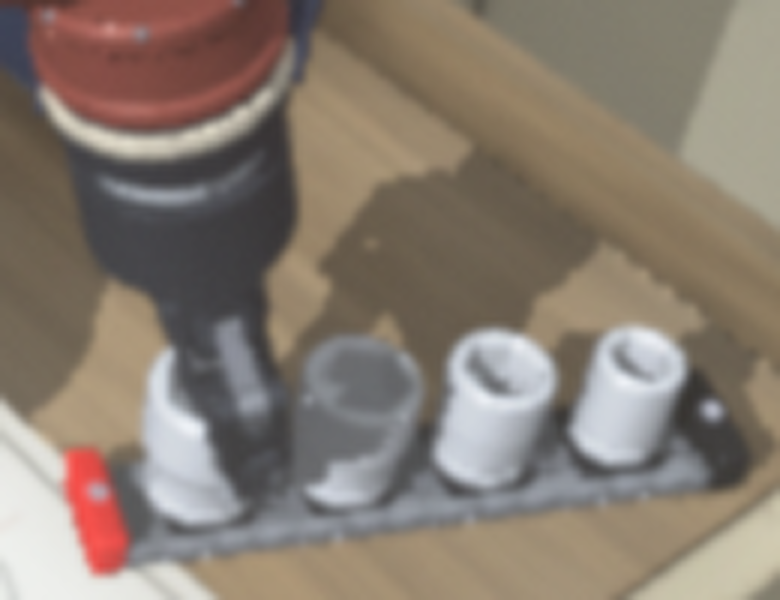

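Another 2.5 mm down, then release, back off and check.

Emit:
carry_out(linear=[[0.2, 0, -0.05], [0.1, 0, -0.02], [0, 0, 0]], dr=[[0, 0, 0], [0, 0, 0], [0, 0, 0]], gripper=[0, 0, 0])

```text
time: 30.3
tcp_pos: [0.3507, -0.2592, 0.0389]
ee_rot: [0.015, 1.333, -0.696]
wrist_force: [0.1, 0.1, -3.6]
width: 0.052
```

Emit:
carry_out(linear=[[0, 0, 0], [0, 0, 0], [0, 0, 0], [0, 0, 0], [-1.9, 0, 0.47], [-3.9, 0, 0.94], [-4.4, 0, 1.1], [0, 0, 0]], dr=[[0, 0, 0], [0, 0, 0], [0, 0, 0], [0, 0, 0], [0, 0, 0], [0, 0, 0], [0, 0, 0], [0, 0, 0]], gripper=[1, 1, 1, 1, 1, 1, 1, 1])

```text
time: 31.3
tcp_pos: [0.3518, -0.2614, 0.1477]
ee_rot: [0.009, 1.328, -0.702]
wrist_force: [0.2, -0.6, -0.9]
width: 0.0851
```

Run:
```python
from h import *
s,M,g=st()
for n in ['wrist','scene','top']:
    r,d,p=shot(n,22); cv2.imwrite(f'pics/{n}22.png',r[:,:,::-1]); W=cloud(p,d); ok=d>0
    for k,c,z in [('36',(.3415,-.2523),.081),('32',(.3855,-.2901),.077),('27',(.4295,-.3279),.073),('21',(.4735,-.3657),.069)]: print(n,k,rim(W,ok,c,z,.005,.031))
    if n=='scene': crop(r,280,170,430,280,5,'pics/s22c.png')
```

```text
t 31.3 tcp [ 0.3518 -0.2614  0.1477] g [ 0.3458 -0.2563  0.1798] w 0.0851 F [ 0.2 -0.6 -0.9]
[[ 0.184  0.652  0.735]
 [-0.155  0.758 -0.634]
 [-0.971  0.002  0.24 ]]
q [-0.99 -0.8  -0.78  1.36  0.07 -0.27]
wrist 36 (1629, 0.3426, -0.2525, 0.0262, np.float64(0.0805))
wrist 32 (945, 0.3876, -0.2908, 0.0234, np.float64(0.0762))
wrist 27 (593, 0.4308, -0.3288, 0.0202, np.float64(0.0719))
wrist 21 (403, 0.4748, -0.366, 0.0177, np.float64(0.0677))
scene 36 (184, 0.3414, -0.2544, 0.0272, np.float64(0.0804))
scene 32 (148, 0.3859, -0.292, 0.0238, np.float64(0.0763))
scene 27 (121, 0.4296, -0.3301, 0.0205, np.float64(0.0722))
scene 21 (101, 0.4733, -0.3673, 0.0185, np.float64(0.0681))
top 36 None
top 32 None
top 27 (41, 0.4308, -0.3307, 0.0197, np.float64(0.0726))
top 21 (52, 0.4737, -0.3675, 0.0172, np.float64(0.0687))
```

View pics/s22c.png

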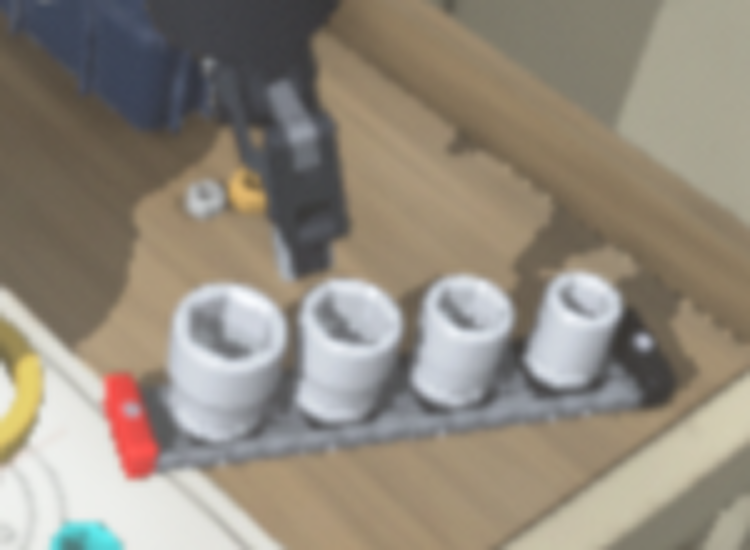

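View pics/wrist22.png

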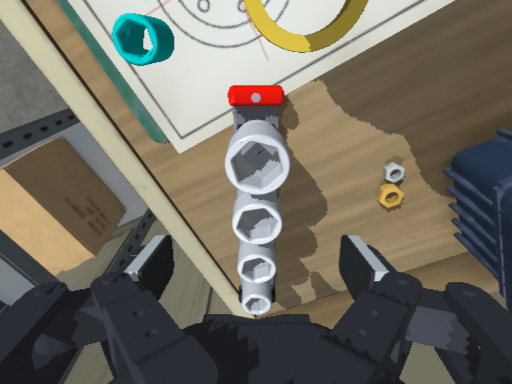

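Run:
```python
from workcell import workorder
print(workorder.job_done())
```

```text
the job is handed in; nothing more can be done
None
```

All four sockets are back on the rail and the job is handed in at about 31.5 s of the 112 s. From the red stop the order is 36, 32, 27, 21. Each was lowered over its pin, then let go.

**Last checks:** In the wrist and scene views each rim centre is within about 2–3 mm of its pin. The rims are at z ≈ 0.080, 0.076, 0.072 and 0.068 m, within 1 mm of fully seated. All four stand upright, and the gripper is open and clear of them. The top camera saw only the two smaller sockets, and its positions agreed; the arm hid the other two.

**What disagreed or failed:**
- **First grasp:** It closed above the smallest socket. Both cameras put the shut fingertips about 16 mm behind the reported TCP, not 22 mm ahead as described. I corrected for this from then on.
- **Tilt:** The tool reached only about 14° of the 20° I asked for to keep the wrist clear of the cloth near the far pin. That was enough: the wrist force there stayed at about 2 N, roughly the socket's own weight.

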